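# Pack printed clips into the pry-open case

## Robot

A 6-joint arm with a two-finger parallel gripper is mounted at the origin on the work surface. World frame = base frame: x ahead of the robot, y to its left, z up, the work surface at z = 0. Lengths are in mm, angles in rad, forces in N, time in s.
With the tool pointing down it reaches from about 275 to 1000 mm from the base axis. Payload 8.4 kg.
Tool frame: the origin (TCP) lies between the finger pads; the fingertips stand 25 mm ahead of it and the grasp point (between the pads) lies 6 mm ahead of it; z points along the fingers, y is the line along which they close (so a half turn about z gives the same grasp; the last joint's range is limited). The gripper opens to 85 mm and grips with 20 to 120 N. Pads are 22 mm wide; open, the fingers measure 114 mm over their backs; the gripper's body (76 mm by 85 mm) begins 54 mm behind the grasp point. The pads swing forward as they close: fully open they stand 13 mm farther back than shut.
Start: joints at [-1.256, 0.353, 1.633, -0, 1.155, -0.002], TCP at [194.703, -593.901, 231.281] pointing down, gripper open.
Joint ranges: [-2.63, 2.63], [-0.92, 2.1], [0.06, 2.66], [-1.3, 4.44], [0, 2.69], [-3.02, 3.02]. Speed limits (rad/s): [2.22, 2.22, 2.79, 3.14, 3.14, 3.14].

## Interface

Orientations are given as [roll, pitch, yaw] about the fixed x, y, z axes, in that order (R = Rz(yaw) Ry(pitch) Rx(roll)).
In Python, from rig import r, eyes, workorder gives the robot as it stands. The module is installed in compiled form; this text tells all that it offers.
- The arm moves only by the tool step_arm, never from a script. Its argument "moves" is a list of rows, each an object of numbers: "tx", "ty", "tz": the shift along the tool's x, y, z scaled (see below); "ax", "ay", "az": the turn, a rotation vector about the tool's x, y, z scaled (see below). In form: [{"tx": .., "ty": .., "tz": .., "ax": .., "ay": .., "az": ..}, ...]. A call has 1 to 5 rows; each row shifts and turns the commanded pose from where the row before left it, along the tool's axes as they then stand; what a row does not reach is not made up. The controller multiplies each number of a shift by 25 mm and each number of a turn by 90 degrees. A row lasts 1/8 s, in which the tool goes at most 62.5 mm and 10.7 degrees, less where a joint would pass 70% of its speed; a pose out of reach is approached as far as the arm can. A call with a number of a shift or a turn outside -1 to 1 is refused whole. A call with a gripper value outside its range is refused whole. "gripper" is the opening, from 0 (shut) to 1 (fully open), set as the call begins (left out, the last holds). The fingers move at their own pace and stop on an object; "newtons" is the grip in N (left out, the last holds). Time passes only in rows, so rows that do not move let the fingers close. It gives the time, the measured TCP pose, the force, the opening and the grip force at its end, in the units of the state.
- r.sense(): the state, without advancing time (a new reading comes with each control period).
- eyes.grab_frame(name): name is "scene" or "top"; returns (picture, depth): 480x640x3 uint8, red, green, blue; 480x640 float32, mm along the optical axis (not along the pixel's ray), 0 where there is no reading.
- eyes.camera_info(name): a dict with "intrinsics" (3x3 intrinsics, pixels), "cam_to_world" (4x4, takes a point from camera to world coordinates). Camera axes: x right, y up, looking along -z (the intrinsics and any distortion apply to the point x, -y, -z); pixel columns grow to the right and rows downward; lengths in mm; the calibration is good to about 2 mm. A picture is of the moment at which its call begins. camera_info takes no time and is no camera call.
- workorder.sign_off(): hands the job in; it is judged then, once.
The state is a dict: "clock": time; "qpos": joint angles; "qvel": joint speeds; "joint_efforts": joint torques, N m; "eef_pos": TCP position; "tcp_rot": TCP orientation; "contact_force": force on the tool from outside, world axes, zero at the start; "wrist_torque": the same for the moment, N m; "opening": opening from 0.0 (shut) to 1.0 (fully open); "grasp_force": force on a finger pad.
Only numpy, scipy, OpenCV 4.12 (cv2) and the standard library are available. Lean on these libraries where they do the work, as an engineer would, in place of code of your own. Each camera call takes 0.05 s, during which the arm holds its last target. There are 200 camera calls.

## Task

Pack the batch: lever the case's stuck blue cover up with the scraper blade in its front notch and open it, slide the clear guard of the cooling bay open, and move every black clip from the build plate into the case. Then shut the cover and the guard fully and leave the scraper lying flat on its mat; the orange test print stays on the build plate and the rest of the bench is left undisturbed.

Things in the scene. Friction and masses are not known exactly. Their poses are not given: they have to be found in the camera images.
- bay: cooling bay: fixed white open-topped box, 300 x 300 mm (x, y), walls 10 mm thick reaching z = 70 mm; inside it a bronze build plate whose top is 20 mm above the table. Origin: centre of the underside. The guard covers its top and slides out along the bay's own +y on two rails that run 240 mm past its +y end
- guard (a joint): clear sliding cover of the bay, 290 mm long in y, its top 75 mm above the table (black edge frame to 78 mm); 0 = shut, grows to 0.24 m (fully open) along the bay's +y; it may start ajar by up to 30 mm. Sliding takes 2 N and it stays where left. When fully open it uncovers the bay from its -y wall to y = +0.09 m
- guard_handle (a point): orange bar handle upright on the guard near the guard's -y edge (130 mm from its middle): 70 mm long in the bay's x, 14 mm thick in its y, top 36 mm above the guard's underside, i.e. from z = 75 to 107 mm. The point is inside the bar, 12 mm below its top. Moves with the guard
- case: fixed grey parts case, 140 x 200 mm (x, y), 55 mm high without its cover, walls and floor 5 mm thick. Origin: centre of the underside; -x is its front with the pry notch, +x the hinge side
- cover (a joint): blue cover of the case, a flat 140 x 200 x 6 mm plate flush with the walls, no handle, 120 g, hinged along the case's +x rim; 0 = shut, grows as it opens upward, stop at 1.7 rad (just past upright). The hinge is stiff (about 0.16 N m): the cover stays at any angle where it is left
- cover_hinge (a point): fixed point on the hinge axis, middle of the case's +x rim, at the height of the cover's underside (55 mm); the axis runs along the case's y
- cover_edge (a point): middle of the cover's free edge on its underside, 140 mm from the hinge axis; moves with the cover
- notch (a point): middle of the pry notch in the front face of the case: a slot 70 mm wide (y) and 12 mm high right under the cover (43 to 55 mm above the table), cut through the 5 mm front wall; the point is at its mid-height and in the plane of the front face. A blade enters along the case's +x
- mat: black rubber mat, 280 x 130 x 4 mm, fixed; origin: centre of the underside, top 4 mm above it; x along its length
- scraper: print scraper, 120 g: red handle 110 x 22 x 26 mm (from x = -110 mm to 0, underside at z = 0) and a steel blade 90 long x 40 wide x 2 mm thick (x = 0 to 90 mm, z = 0 to 2 mm). Origin: on the underside where the blade leaves the handle; x points along the blade. Starts flat on the mat, blade pointing away from the robot; centre of mass about x = -29 mm
- scraper_tip (a point): middle of the blade's end edge, x = 90 mm on the scraper
- test_print: orange 26 mm test cube on the build plate, origin at its centre; to be left on the plate
- glue: bystander: white glue stick with green cap standing upright, 30 mm across, 100 mm tall; origin centre of underside
- cleaner: bystander: white bottle, 60 mm across, 150 mm tall; origin centre of underside
- caliper: bystander: flat steel caliper, 170 mm long, 8 mm high; origin under its middle
- clip1: a black printed C-shaped clip, 24 x 16 x 38 mm (x, y, z; 25 g), origin at its centre, z up as it stands on the plate at the start; it is 16 mm thick along y everywhere, the mouth of the C, 10 mm high and 16 mm deep, opens to +x (too narrow for a finger). Any of the five may be absent
- clip2: a black printed C-shaped clip, 24 x 16 x 38 mm (x, y, z; 25 g), origin at its centre, z up as it stands on the plate at the start; it is 16 mm thick along y everywhere, the mouth of the C, 10 mm high and 16 mm deep, opens to +x (too narrow for a finger). Any of the five may be absent
- clip3: a black printed C-shaped clip, 24 x 16 x 38 mm (x, y, z; 25 g), origin at its centre, z up as it stands on the plate at the start; it is 16 mm thick along y everywhere, the mouth of the C, 10 mm high and 16 mm deep, opens to +x (too narrow for a finger). Any of the five may be absent
- clip4: a black printed C-shaped clip, 24 x 16 x 38 mm (x, y, z; 25 g), origin at its centre, z up as it stands on the plate at the start; it is 16 mm thick along y everywhere, the mouth of the C, 10 mm high and 16 mm deep, opens to +x (too narrow for a finger). Any of the five may be absent
- clip5: a black printed C-shaped clip, 24 x 16 x 38 mm (x, y, z; 25 g), origin at its centre, z up as it stands on the plate at the start; it is 16 mm thick along y everywhere, the mouth of the C, 10 mm high and 16 mm deep, opens to +x (too narrow for a finger). Any of the five may be absent
There are look-alikes about, which are no part of the job. What is shaped like the case but yellow is not meant.

How it is judged:
By the outcome, as a careful person would: the job done as asked, in the order asked, and still so for the second after the job is handed in, with the robot touching nothing.
Of clip1, clip2, clip3, clip4, clip5 only 2 to 4 are there at a start; the rules pass over those that are not, and their reading is None.
At some moment in a run one of clip1, clip2, clip3, clip4, clip5 may be knocked a few centimetres aside while the robot is not near it.
Once in a run the grip may slacken for a moment while it holds something.
It also fails if it takes over 210 s, if anything falls off the work surface, if the arm or the gripper's body presses on something with over 40 N, if the wrist force passes 120 N, or if a joint passes its speed limit or range.

## Working session

There is one attempt and no reset: what is moved stays moved. The work goes in short steps, Python scripts to look and compute and a tool call to move; the robot and the scene stay as the last step left them, time stands still between calls to the robot, and variables do not carry over. Pictures are saved under pics/ and viewed, at most 14 in all, crops included, and the job is handed in when it is done.

Besides the shell and the picture viewer there is one more tool, called after ">>>" in YAML: its name, and indented under it one key for each argument. step_arm: Moves the arm, as the interface text tells. Its arguments: {"type":"object","properties":{"moves":{"type":"array","items":{"type":"object","properties":{"tx":{"type":"number"},"ty":{"type":"number"},"tz":{"type":"number"},"ax":{"type":"number"},"ay":{"type":"number"},"az":{"type":"number"}}}},"gripper":{"type":"number"},"newtons":{"type":"number"}},"required":["moves"]}

```bash
mkdir -p pics; cat > h.py <<'E'
import numpy as np, cv2
from rig import r, eyes, workorder
from scipy.spatial.transform import Rotation as Ro
def grab(n,save=None):
    p,d=eyes.grab_frame(n)
    if save: cv2.imwrite('pics/'+save,p[:,:,::-1])
    return p,d
def ray(n,u,v):
    c=eyes.camera_info(n);K=np.array(c['intrinsics']);T=np.array(c['cam_to_world'])
    x=(u-K[0,2])/K[0,0];y=(v-K[1,2])/K[1,1]
    return T[:3,3],T[:3,:3]@np.array([x,-y,-1])
def onz(n,u,v,z):
    o,d=ray(n,u,v);return o+d*(z-o[2])/d[2]
def dep(n,u,v,D):
    o,d=ray(n,u,v);return o+d*D
def cloud(n,D):
    c=eyes.camera_info(n);K=np.array(c['intrinsics']);T=np.array(c['cam_to_world'])
    v,u=np.mgrid[0:480,0:640]
    P=np.stack([(u-K[0,2])/K[0,0]*D,-(v-K[1,2])/K[1,1]*D,-D],-1)
    return P@T[:3,:3].T+T[:3,3]
E
python3 - <<'E'
from h import *
print(r.sense())
for n in('scene','top'):
    p,d=grab(n,n+'0.png');np.savez(n+'0.npz',p=p,d=d);c=eyes.camera_info(n);print(n,c)
E
```

```text
{'clock': 0.0, 'qpos': array([-1.25638650e+00,  3.53641407e-01,  1.63410643e+00,  3.25277395e-06,
        1.15520613e+00, -2.40639787e-03]), 'qvel': array([ 0.00126801, -0.0003896 , -0.00026523, -0.0003317 , -0.00048584,
        0.00055871]), 'joint_efforts': array([ 4.81414336e-04, -6.05252051e+01, -3.42062688e+01, -3.81515815e-05,
        9.43918945e-03,  1.37088122e-06]), 'eef_pos': array([ 194.5687606 , -593.45727625,  230.5777468 ]), 'tcp_rot': array([-3.14023135e+00, -6.24995153e-06,  3.16814904e-01]), 'contact_force': array([0.15398762, 0.18670054, 0.16366532]), 'wrist_torque': array([-0.01827722, -0.01602964, -0.013494  ]), 'grasp_force': 0.0, 'opening': 1.0013921606854665}
scene {'intrinsics': array([[513.2532247 ,   0.        , 315.02428548],
       [  0.        , 513.2532247 , 236.00166867],
       [  0.        ,   0.        ,   1.        ]]), 'cam_to_world': array([[ 4.61647521e-01, -6.90557994e-01,  5.56786516e-01,
         1.03018422e+03],
       [ 8.86860653e-01,  3.45878746e-01, -3.06343067e-01,
        -3.82887619e+02],
       [ 1.89670324e-02,  6.35214571e-01,  7.72102779e-01,
         8.88455733e+02],
       [ 0.00000000e+00,  0.00000000e+00,  0.00000000e+00,
         1.00000000e+00]])}
top {'intrinsics': array([[604.82846902,   0.        , 320.93308068],
       [  0.        , 604.82846902, 251.40823618],
       [  0.        ,   0.        ,   1.        ]]), 'cam_to_world': array([[-6.75326026e-03,  9.98083837e-01, -6.15064785e-02,
         3.85679550e+02],
       [-9.99976629e-01, -6.80596891e-03, -6.47494875e-04,
        -6.73461921e+01],
       [-1.06486535e-03,  6.15006683e-02,  9.98106474e-01,
         1.24327476e+03],
       [ 0.00000000e+00,  0.00000000e+00,  0.00000000e+00,
         1.00000000e+00]])}
```

View pics/scene0.png

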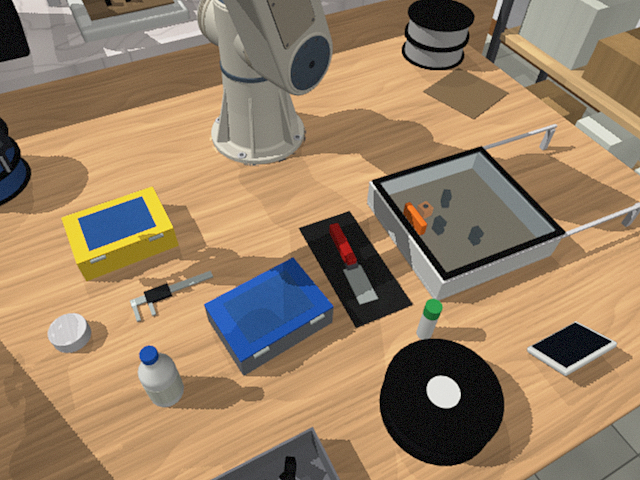

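View pics/top0.png

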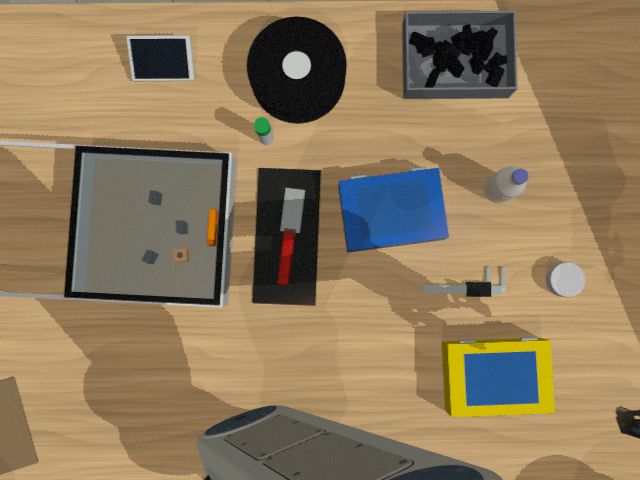

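The two views show: blue-covered case (top ≈ 393,210), with hinges on its far side; mat and scraper (287,235), blade away from the robot; bay (150,228) with guard handle at (212,227). Three dark clips at (155,197), (181,227) and (150,257), and the orange print at (180,255). Next I measure them.

```bash
cat >> h.py <<'E'
def masks(p):
    h=cv2.cvtColor(p,cv2.COLOR_RGB2HSV);H,S,V=[h[...,i].astype(int) for i in range(3)]
    return dict(blue=(H>100)&(H<130)&(S>120)&(V>50),red=((H<6)|(H>174))&(S>150)&(V>60),
      orange=(H>=6)&(H<16)&(S>170)&(V>130),green=(H>45)&(H<85)&(S>120))
def rect(xy): 
    (c,s,a)=cv2.minAreaRect(np.float32(xy));return np.round(c,1),np.round(s,1),round(a,1)
E
python3 - <<'E'
from h import *
for n in('top','scene'):
    f=np.load(n+'0.npz');p,d=f['p'],f['d'];C=cloud(n,d);m=masks(p)
    print('==',n)
    for k in m:
        nl,L,st,ce=cv2.connectedComponentsWithStats(m[k].astype(np.uint8))
        for i in range(1,nl):
            if st[i,4]<60: continue
            P=C[(L==i)&(d>0)]
            if len(P)<20: continue
            z=P[:,2];zt=np.percentile(z,90)
            if n=='top' : T=P[(z>zt-8)&(z<zt+6)]
            else: T=P[(z>zt-8)&(z<zt+6)]
            print(k,st[i,:4],len(P),'z10/50/90',np.percentile(z,[10,50,90]).round(1),*rect(T[:,:2]))
    if n=='top':
        for (u,v) in [(155,197),(181,227),(150,257),(180,255),(120,280),(292,200),(285,260),(270,180),(393,210),(212,220),(160,296),(225,160)]:
            print((u,v),p[v,u],C[v,u].round(1))
    # dark greys inside bay
    g=p.astype(int); 
    B=(C[...,0]>300)&(C[...,0]<600)&(C[...,1]>80)&(C[...,1]<420)
    dk=(g.max(-1)<90)&(g.max(-1)-g.min(-1)<25)&(d>0)
    nl,L,st,ce=cv2.connectedComponentsWithStats(dk.astype(np.uint8))
    for i in range(1,nl):
        if 40<st[i,4]: 
            P=C[L==i]; print('dark',st[i],ce[i].round(1),np.percentile(P[:,2],[10,50,90]).round(1),*rect(P[:,:2]))
E
```

```text
== top
blue [339 168 109  83] 7120 z10/50/90 [58.  61.  63.9] [ 541.8 -209.1] [140.1 200.1] 7.2
blue [464 352  74  54] 3627 z10/50/90 [58.5 61.4 64.3] [ 210.8 -412.8] [ 98.5 139. ] 1.6
red [277 231  18  55] 622 z10/50/90 [24.6 28.7 32.2] [448.6   5.5] [ 22.1 109.4] 82.6
green [254 117  16  19] 231 z10/50/90 [ 90.5  98.5 101.9] [700.7  46.7] [30.8 28.5] 18.1
(155, 197) [67 75 78] [566.6 256.8  71.2]
(181, 227) [68 74 76] [507.1 204.9  73.8]
(150, 257) [69 75 78] [449.  263.6  77. ]
(180, 255) [73 78 79] [452.5 205.8  76.5]
(120, 280) [118 116 103] [405.1 322.8  71.4]
(292, 200) [111 115 112] [569.1  -7.4   1.3]
(285, 260) [121  23  16] [443.7   5.8  29.2]
(270, 180) [33 37 32] [610.2  37.5   7. ]
(393, 210) [ 41  91 147] [ 538.4 -208.2   66.4]
(212, 220) [210 121   2] [516.7 139.1 105.2]
(160, 296) [42 41 38] [373.7 243.6  77. ]
(225, 160) [20 17 20] [636.4 118.5  81.8]
dark [ 408   13  108   75 6752] [464.3  49.1] [ 2.9 38.8 61.3] [ 864.1 -351.4] [211.6 152.6] 89.9
dark [ 402   14  114   85 1185] [445.9  85. ] [11.8 34.1 55.3] [ 807.1 -312. ] [269.3 129.8] 54.9
dark [ 247   17   99  
[... 3463 characters left out ...]
75.8] [589.8 238.7] [26.1 54.8] 34.2
dark [144 284  28  19 330] [157.6 293.4] [4.4 6.5 8.7] [ 381.8 -387.7] [39.1 49.4] 1.1
dark [ 240  309   93   66 1142] [285.7 342.9] [ 9.1 28.6 51. ] [ 614.9 -201.9] [ 19.3 198.3] 3.7
dark [207 312  14  25  56] [213.3 324.1] [12.8 29.1 44.9] [ 517.7 -313.3] [57.  1.] 7.4
dark [ 533  323   78   45 1772] [570.9 344.3] [21.8 37.1 51.3] [856.4 261.2] [115.9  70. ] 89.8
dark [  380   339   124   127 11207] [440.4 402.3] [18.1 64.  66. ] [825.6 -23. ] [209.9 200.2] 21.8
dark [ 218  431  118   49 2716] [285.  462.8] [ 2.2  9.  52.8] [ 823.9 -322.6] [ 79.1 159.3] 0.0
dark [601 452  38  28  69] [620.4 466.4] [-755.8 -752.  -746.7] [1071.   678.8] [ 10.8 164.7] 0.8
```

```bash
cat >> h.py <<'E'
def delta(pos,yaw,tilt=0):
    "units of shift (25mm) and turn (90deg), tool axes; tilt>0 = fingers forward along tool x"
    s=r.sense();R=Ro.from_euler('xyz',s['tcp_rot']);t=Ro.from_euler('z',yaw)*Ro.from_euler('x',np.pi)*Ro.from_euler('y',tilt)
    print('t',round(s['clock'],2),'pos',s['eef_pos'].round(1),'rot',s['tcp_rot'].round(3),'open',round(s['opening'],3),'gf',round(s['grasp_force'],1),'F',s['contact_force'].round(1))
    print('shift',(R.inv().apply(np.array(pos)-s['eef_pos'])/25).round(2),'turn',((R.inv()*t).as_rotvec()/(np.pi/2)).round(3))
E
python3 - <<'E'
from h import *
delta((469.9,2.5,100),-.129)
t=Ro.from_euler('z',-.129)*Ro.from_euler('x',np.pi)
print(t.inv().apply(np.array([469.9,2.5,100])-r.sense()['eef_pos'])/25)
E
```

```text
t 0.1 pos [ 194.6 -593.5  230.6] rot [-3.14   0.     0.317] open 1.002 gf 0.0 F [-0.8 -0.4  0.4]
shift [ 17.89 -19.22   5.25] turn [-0.001  0.     0.284]
[  7.85455794 -25.05847512   5.22548792]
```

>>> step_arm:
  moves:
    - {"az":0.1}
    - {"az":0.1}
    - {"az":0.08}
    - {}
    - {}
  gripper: 1

```text
schema error: expected keys tx, ty, tz, ax, ay, az
```

>>> step_arm:
  moves:
    - {"tx":0,"ty":0,"tz":0,"ax":0,"ay":0,"az":0.1}
    - {"tx":0,"ty":0,"tz":0,"ax":0,"ay":0,"az":0.1}
    - {"tx":0,"ty":0,"tz":0,"ax":0,"ay":0,"az":0.084}
    - {"tx":0.3,"ty":-1,"tz":0,"ax":0,"ay":0,"az":0}
    - {"tx":0.3,"ty":-1,"tz":0,"ax":0,"ay":0,"az":0}
  gripper: 1

```text
clock: 0.72
eef_pos: [216.0, -545.5, 230.7]
tcp_rot: [-3.141, 0.0, -0.13]
contact_force: [1.0, 0.2, 0.3]
opening: 0.998
grasp_force: 0.0
```

>>> step_arm:
  moves:
    - {"tx":0.3,"ty":-1,"tz":0,"ax":0,"ay":0,"az":0}
    - {"tx":0.3,"ty":-1,"tz":0,"ax":0,"ay":0,"az":0}
    - {"tx":0.3,"ty":-1,"tz":0,"ax":0,"ay":0,"az":0}
    - {"tx":0.3,"ty":-1,"tz":0,"ax":0,"ay":0,"az":0}
    - {"tx":0.3,"ty":-1,"tz":0,"ax":0,"ay":0,"az":0}

```text
clock: 1.35
eef_pos: [269.9, -425.7, 231.3]
tcp_rot: [-3.142, 0.0, -0.129]
contact_force: [-0.6, -0.3, -0.1]
opening: 1.0
grasp_force: 0.0
```

>>> step_arm:
  moves:
    - {"tx":0.3,"ty":-1,"tz":0,"ax":0,"ay":0,"az":0}
    - {"tx":0.3,"ty":-1,"tz":0,"ax":0,"ay":0,"az":0}
    - {"tx":0.3,"ty":-1,"tz":0,"ax":0,"ay":0,"az":0}
    - {"tx":0.3,"ty":-1,"tz":0,"ax":0,"ay":0,"az":0}
    - {"tx":0.3,"ty":-1,"tz":0,"ax":0,"ay":0,"az":0}

```text
clock: 1.98
eef_pos: [323.0, -306.6, 231.3]
tcp_rot: [3.141, -0.0, -0.129]
contact_force: [0.5, 0.1, -0.7]
opening: 0.998
grasp_force: 0.0
```

>>> step_arm:
  moves:
    - {"tx":0.3,"ty":-1,"tz":0,"ax":0,"ay":0,"az":0}
    - {"tx":0.3,"ty":-1,"tz":0,"ax":0,"ay":0,"az":0}
    - {"tx":0.3,"ty":-1,"tz":0,"ax":0,"ay":0,"az":0}
    - {"tx":0.3,"ty":-1,"tz":0,"ax":0,"ay":0,"az":0}
    - {"tx":0.3,"ty":-1,"tz":0,"ax":0,"ay":0,"az":0}

```text
clock: 2.6
eef_pos: [376.1, -187.5, 231.3]
tcp_rot: [3.142, -0.0, -0.129]
contact_force: [0.4, 0.0, 0.1]
opening: 0.999
grasp_force: 0.0
```

>>> step_arm:
  moves:
    - {"tx":0.3,"ty":-1,"tz":0,"ax":0,"ay":0,"az":0}
    - {"tx":0.3,"ty":-1,"tz":0,"ax":0,"ay":0,"az":0}
    - {"tx":0.3,"ty":-1,"tz":0,"ax":0,"ay":0,"az":0}
    - {"tx":0.3,"ty":-1,"tz":0,"ax":0,"ay":0,"az":0}
    - {"tx":0.3,"ty":-1,"tz":0,"ax":0,"ay":0,"az":0}

```text
clock: 3.22
eef_pos: [429.2, -68.4, 231.3]
tcp_rot: [3.142, -0.0, -0.129]
contact_force: [0.9, -0.5, -0.1]
opening: 0.999
grasp_force: 0.0
```

>>> step_arm:
  moves:
    - {"tx":0.3,"ty":-1,"tz":0.8,"ax":0,"ay":0,"az":0}
    - {"tx":0.3,"ty":-1,"tz":0.8,"ax":0,"ay":0,"az":0}
    - {"tx":0.3,"ty":-1,"tz":0.8,"ax":0,"ay":0,"az":0}
    - {"tx":0.3,"ty":0,"tz":0.8,"ax":0,"ay":0,"az":0}
    - {"tx":0.3,"ty":0,"tz":0.8,"ax":0,"ay":0,"az":0}

```text
clock: 3.85
eef_pos: [476.0, 0.7, 130.7]
tcp_rot: [-3.142, -0.0, -0.128]
contact_force: [-0.2, -0.1, -0.0]
opening: 0.999
grasp_force: 0.0
```

```bash
python3 - <<'E'
from h import *
delta((469.9,2.5,100),-.129)
E
```

```text
t 3.85 pos [476.    0.7 130.7] rot [-3.142 -0.    -0.128] open 0.999 gf 0.0 F [-0.2 -0.1 -0. ]
shift [-0.25 -0.04  1.23] turn [-0.    -0.     0.001]
```

>>> step_arm:
  moves:
    - {"tx":-0.25,"ty":-0.05,"tz":1,"ax":0,"ay":0,"az":0}
    - {"tx":0,"ty":0,"tz":1,"ax":0,"ay":0,"az":0}
    - {"tx":0,"ty":0,"tz":1,"ax":0,"ay":0,"az":0}
    - {"tx":0,"ty":0,"tz":0.6,"ax":0,"ay":0,"az":0}
    - {"tx":0,"ty":0,"tz":0.34,"ax":0,"ay":0,"az":0}

```text
clock: 4.47
eef_pos: [469.8, 2.1, 32.3]
tcp_rot: [3.142, 0.001, -0.129]
contact_force: [0.3, 0.4, 0.1]
opening: 0.999
grasp_force: 0.0
```

>>> step_arm:
  moves:
    - {"tx":0,"ty":0,"tz":0,"ax":0,"ay":0,"az":0}
    - {"tx":0,"ty":0,"tz":0,"ax":0,"ay":0,"az":0}
    - {"tx":0,"ty":0,"tz":0,"ax":0,"ay":0,"az":0}
    - {"tx":0,"ty":0,"tz":0,"ax":0,"ay":0,"az":0}
    - {"tx":0,"ty":0,"tz":0,"ax":0,"ay":0,"az":0}
  gripper: 0
  newtons: 60

```text
clock: 5.1
eef_pos: [470.2, 1.8, 33.0]
tcp_rot: [-3.142, -0.0, -0.129]
contact_force: [0.9, -0.0, -0.0]
opening: 0.003
grasp_force: 0.0
```

>>> step_arm:
  moves:
    - {"tx":0,"ty":0,"tz":0,"ax":0,"ay":0,"az":0}
    - {"tx":0,"ty":0,"tz":0,"ax":0,"ay":0,"az":0}
    - {"tx":0,"ty":0,"tz":0,"ax":0,"ay":0,"az":0}
  newtons: 110

```text
clock: 5.48
eef_pos: [470.0, 1.8, 32.7]
tcp_rot: [3.142, 0.0, -0.129]
contact_force: [0.3, -0.2, -0.2]
opening: 0.002
grasp_force: 0.0
```

```bash
python3 - <<'E'
from h import *
p,d=grab('scene','s1.png');p2,d2=grab('top','t1.png')
cv2.imwrite('pics/c1.png',np.hstack([cv2.resize(p[170:350,270:450,::-1],(390,390)),cv2.resize(p2[140:320,200:380,::-1],(390,390))]))
E
```

```text
(no output)
```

View pics/c1.png

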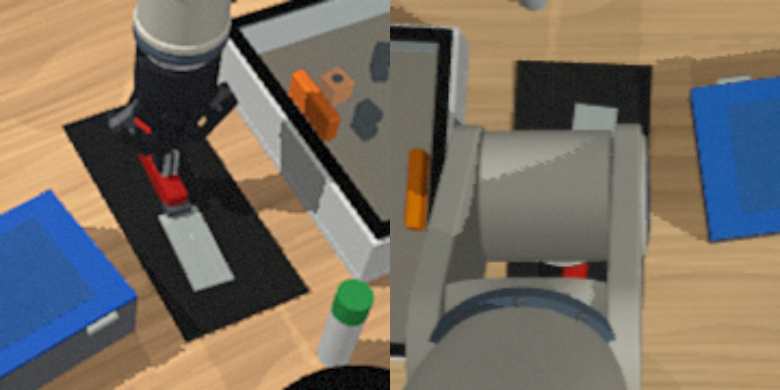

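The crop shows the shut fingers at about (165,160), seemingly above or on the red handle, and the scraper still on the mat. I'll check heights with depth.

```bash
python3 - <<'E'
from h import *
p,d=grab('scene');C=cloud('scene',d)
m=masks(p)['red'];m[:170]=0;m[350:]=0;m[:,:270]=0;m[:,450:]=0
P=C[m];print(rect(P[P[:,2]>22][:,:2]),np.percentile(P[:,2],[5,50,95]))
# grey points: print grid around fingers: crop px (165,160)->270+165*180/390
for v in range(222,262,3):
    print(v,[ (*map(int,C[v,u].round()),int(p[v,u].mean())) for u in range(330,362,4)])
E
```

```text
(array([ 729. , -164.7]), array([ 55.5, 741.8]), 58.3) [ 3.05523563 26.5318898  82.69373566]
222 [(468, -41, 134, 86), (474, -36, 138, 30), (478, -29, 138, 26), (479, -21, 135, 27), (486, -16, 140, 39), (482, -4, 129, 32), (483, 5, 125, 29), (493, 7, 135, 31)]
225 [(470, -42, 128, 55), (474, -35, 128, 63), (479, -29, 130, 21), (480, -20, 127, 22), (490, -18, 136, 28), (489, -8, 130, 33), (482, 6, 115, 22), (489, 11, 119, 24)]
228 [(471, -42, 120, 56), (408, 7, 27, 68), (477, -27, 118, 55), (479, -20, 117, 31), (488, -16, 124, 26), (489, -7, 120, 27), (484, 6, 108, 22), (489, 12, 110, 25)]
231 [(475, -44, 116, 57), (460, -26, 90, 31), (420, 10, 29, 61), (471, -13, 95, 26), (487, -14, 113, 22), (488, -5, 109, 28), (487, 4, 103, 28), (491, 11, 104, 27)]
234 [(478, -45, 110, 30), (478, -37, 106, 28), (1030, -383, 888, 30), (473, -14, 88, 27), (488, -14, 104, 26), (488, -5, 99, 24), (485, 7, 90, 26), (481, 20, 78, 22)]
237 [(479, -46, 103, 27), (480, -37, 99, 23), (480, -28, 94, 32), (476, -15, 83, 22), (483, -10, 87, 33), (1030, -383, 888, 22), (486, 7, 82, 25), (435, 55, 0, 34)]
240 [(4
[... 534 characters left out ...]
, 81), (481, -6, 43, 124), (483, 3, 41, 118), (463, 27, 4, 28), (466, 36, 1, 29)]
252 [(447, -24, 4, 28), (450, -16, 3, 29), (453, -7, 2, 40), (470, -8, 21, 67), (478, -3, 28, 78), (481, 5, 27, 48), (470, 24, 3, 17), (474, 32, 3, 17)]
255 [(455, -28, 5, 28), (458, -20, 3, 37), (461, -12, 3, 31), (475, -10, 18, 56), (485, -7, 28, 82), (488, 1, 27, 78), (493, 8, 29, 60), (480, 28, 2, 26)]
258 [(459, -30, 0, 32), (461, -21, -3, 24), (469, -16, 3, 35), (473, -8, 4, 57), (490, -9, 24, 70), (498, -5, 32, 78), (500, 4, 29, 79), (487, 24, 1, 14)]
261 [(467, -35, 2, 32), (470, -26, 1, 30), (476, -20, 3, 34), (480, -12, 4, 31), (495, -12, 22, 63), (501, -6, 26, 62), (503, 3, 23, 49), (495, 19, 3, 17)]
```

>>> step_arm:
  moves:
    - {"tx":0,"ty":0,"tz":-1,"ax":0,"ay":0,"az":0}
    - {"tx":0,"ty":0,"tz":-1,"ax":0,"ay":0,"az":0}
    - {"tx":0,"ty":0,"tz":-1,"ax":0,"ay":0,"az":0}
    - {"tx":0,"ty":0,"tz":-1,"ax":0,"ay":0,"az":0}

```text
clock: 6.12
eef_pos: [469.9, 1.8, 133.6]
tcp_rot: [3.142, 0.0, -0.129]
contact_force: [0.7, 0.1, 0.6]
opening: -0.002
grasp_force: 0.0
```

```bash
python3 - <<'E'
from h import *
p,d=grab('scene','s2.png');C=cloud('scene',d)
c=r.sense()['eef_pos'];print(c)
B=(abs(C[...,0]-c[0])<60)&(abs(C[...,1]-c[1])<70)&(C[...,2]>60)&(C[...,2]<320)&(d>0)
P=C[B]
for z in range(60,180,8):
    q=P[(P[:,2]>=z)&(P[:,2]<z+8)]
    if len(q): print(z,len(q),q.min(0).round(),q.max(0).round())
cv2.imwrite('pics/c2.png',cv2.resize(p[100:280,270:450,::-1],(540,540)))
E
```

```text
[471.63946083   1.82344196 136.34708318]
132 14 [475. -10. 133.] [483.   6. 140.]
140 40 [464. -12. 140.] [484.  14. 148.]
148 42 [464. -14. 148.] [485.  14. 156.]
156 48 [465. -13. 156.] [484.  13. 164.]
164 26 [474. -11. 164.] [485.  14. 172.]
172 51 [475. -26. 172.] [487.  31. 180.]
```

View pics/c2.png

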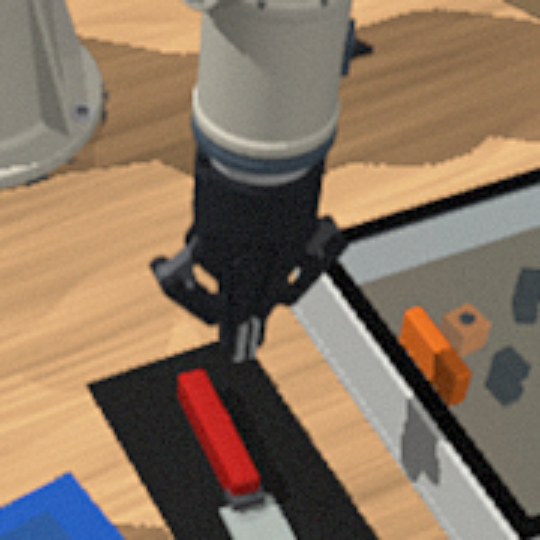

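The crop shows the shut fingertips hanging just above the handle. Their depth puts them at z≈133 with the reported TCP at ≈135, so the tips stand about at the reported TCP rather than 25 mm ahead. I'll re-read the sensor, check the handle, and go lower.

```bash
python3 - <<'E'
from h import *
for i in range(3):
    p,d=grab('scene');s=r.sense();print(s['clock'],s['eef_pos'],s['qpos'].round(4))
C=cloud('scene',d);m=masks(p)['red'];m[:200]=0;m[300:]=0;m[:,:300]=0;m[:,370:]=0
P=C[m&(d>0)];print(rect(P[P[:,2]>22][:,:2]),np.percentile(P[:,2],[5,50,95]))
delta((469.9,2.5,34),-.129)
E
```

```text
6.225 [471.69042835   1.84046476 135.01323218] [7.0000e-04 2.4020e-01 2.0451e+00 0.0000e+00 8.5200e-01 1.7008e+00]
6.275 [470.89903478   1.82297022 133.72807382] [ 7.0000e-04  2.4190e-01  2.0465e+00 -0.0000e+00  8.5050e-01  1.7008e+00]
6.325 [470.17679436   1.80551979 132.83920359] [ 7.0000e-04  2.4320e-01  2.0474e+00 -0.0000e+00  8.5020e-01  1.7008e+00]
(array([450.9,   4.6]), array([ 23.1, 110.1]), 82.9) [ 2.36895894 26.90668454 30.83518677]
t 6.33 pos [470.2   1.8 132.8] rot [-3.141e+00 -1.000e-03 -1.290e-01] open -0.001 gf 0.0 F [-0.2 -0.5  0. ]
shift [-0.02 -0.03  3.95] turn [-0.    -0.001 -0.   ]
```

>>> step_arm:
  moves:
    - {"tx":0,"ty":0,"tz":0,"ax":0,"ay":0,"az":0}
    - {"tx":0,"ty":0,"tz":0,"ax":0,"ay":0,"az":0}
    - {"tx":0,"ty":0,"tz":0,"ax":0,"ay":0,"az":0}
    - {"tx":0,"ty":0,"tz":0,"ax":0,"ay":0,"az":0}
    - {"tx":0,"ty":0,"tz":0,"ax":0,"ay":0,"az":0}
  gripper: 0.7

```text
clock: 6.95
eef_pos: [470.1, 1.8, 132.7]
tcp_rot: [3.142, 0.0, -0.129]
contact_force: [-0.6, 0.4, 0.0]
opening: 0.701
grasp_force: 0.0
```

```bash
python3 - <<'E'
from h import *
p,d=grab('scene');C=cloud('scene',d);s=r.sense();c=s['eef_pos'];print(c,s['opening'])
B=(abs(C[...,0]-c[0])<40)&(abs(C[...,1]-c[1])<70)&(C[...,2]>60)&(C[...,2]<320)&(d>0)
P=C[B]
for z in range(120,180,6):
    q=P[(P[:,2]>=z)&(P[:,2]<z+6)]
    if len(q): print(z,len(q),q.min(0).round(),q.max(0).round())
E
```

```text
[470.08736914   1.8186275  132.78813996] 0.6977358544207614
132 6 [467. -35. 136.] [483.  34. 138.]
138 25 [466. -37. 138.] [487.  35. 144.]
144 37 [460. -42. 144.] [487.  44. 150.]
150 43 [460. -42. 150.] [487.  43. 156.]
156 45 [460. -42. 156.] [488.  44. 162.]
162 39 [463. -43. 162.] [488.  45. 168.]
168 38 [465. -42. 168.] [488.  40. 174.]
174 41 [467. -44. 174.] [489.  52. 180.]
```

>>> step_arm:
  moves:
    - {"tx":0,"ty":0,"tz":1,"ax":0,"ay":0,"az":0}
    - {"tx":0,"ty":0,"tz":1,"ax":0,"ay":0,"az":0}
    - {"tx":0,"ty":0,"tz":1,"ax":0,"ay":0,"az":0}
    - {"tx":0,"ty":0,"tz":1,"ax":0,"ay":0,"az":0}
    - {"tx":0,"ty":0,"tz":0.5,"ax":0,"ay":0,"az":0}

```text
clock: 7.62
eef_pos: [469.5, 1.8, 19.2]
tcp_rot: [3.141, 0.001, -0.129]
contact_force: [-0.6, 0.7, 0.1]
opening: 0.699
grasp_force: 0.0
```

>>> step_arm:
  moves:
    - {"tx":0,"ty":0,"tz":0.3,"ax":0,"ay":0,"az":0}
    - {"tx":0,"ty":0,"tz":0.16,"ax":0,"ay":0,"az":0}
    - {"tx":0,"ty":0,"tz":0,"ax":0,"ay":0,"az":0}

```text
clock: 8.0
eef_pos: [470.4, 1.8, 9.0]
tcp_rot: [-3.142, -0.0, -0.129]
contact_force: [-0.6, 0.1, -0.0]
opening: 0.705
grasp_force: 0.0
```

>>> step_arm:
  moves:
    - {"tx":0,"ty":0,"tz":0,"ax":0,"ay":0,"az":0}
    - {"tx":0,"ty":0,"tz":0,"ax":0,"ay":0,"az":0}
    - {"tx":0,"ty":0,"tz":0,"ax":0,"ay":0,"az":0}
    - {"tx":0,"ty":0,"tz":0,"ax":0,"ay":0,"az":0}
    - {"tx":0,"ty":0,"tz":0,"ax":0,"ay":0,"az":0}
  gripper: 0
  newtons: 100

```text
clock: 8.62
eef_pos: [470.4, 1.8, 9.5]
tcp_rot: [-3.142, -0.001, -0.129]
contact_force: [-2.7, -0.1, 9.3]
opening: 0.238
grasp_force: 98.6
```

>>> step_arm:
  moves:
    - {"tx":0,"ty":0,"tz":-0.6,"ax":0,"ay":0,"az":0}
    - {"tx":0,"ty":0,"tz":-1,"ax":0,"ay":0,"az":0}
    - {"tx":0,"ty":0,"tz":-1,"ax":0,"ay":0,"az":0}
    - {"tx":0,"ty":0,"tz":-1,"ax":0,"ay":0,"az":-0.081}
    - {"tx":0,"ty":0,"tz":-0.6,"ax":0,"ay":0,"az":-0.081}

```text
clock: 9.25
eef_pos: [470.5, 1.8, 115.8]
tcp_rot: [3.141, -0.002, 0.129]
contact_force: [-0.1, 0.5, -1.5]
opening: 0.234
grasp_force: 97.9
```

>>> step_arm:
  moves:
    - {"tx":-0.73,"ty":0.97,"tz":0,"ax":0,"ay":0,"az":0}
    - {"tx":-0.73,"ty":0.97,"tz":0,"ax":0,"ay":0,"az":0}
    - {"tx":-0.73,"ty":0.97,"tz":0,"ax":0,"ay":0,"az":0}
    - {"tx":-0.73,"ty":0.97,"tz":0,"ax":0,"ay":0,"az":0}
    - {"tx":-0.73,"ty":0.97,"tz":0,"ax":0,"ay":0,"az":0}

```text
clock: 9.88
eef_pos: [394.2, -130.6, 114.6]
tcp_rot: [3.141, -0.001, 0.125]
contact_force: [0.6, 0.6, -0.8]
opening: 0.237
grasp_force: 98.0
```

>>> step_arm:
  moves:
    - {"tx":-0.73,"ty":0.97,"tz":0,"ax":0,"ay":0,"az":0}
    - {"tx":-0.73,"ty":0.97,"tz":0,"ax":0,"ay":0,"az":0}
    - {"tx":-0.73,"ty":0.97,"tz":0,"ax":0,"ay":0,"az":0}
    - {"tx":-0.73,"ty":0.97,"tz":0,"ax":0,"ay":0,"az":0}
    - {"tx":0,"ty":0,"tz":0,"ax":0,"ay":0,"az":0}

```text
clock: 10.5
eef_pos: [333.7, -236.4, 114.5]
tcp_rot: [3.141, -0.0, 0.123]
contact_force: [1.4, 0.4, -2.2]
opening: 0.234
grasp_force: 98.2
```

```bash
python3 - <<'E'
from h import *
delta((334.8,-235.9,53.5),.126)
p,d=grab('scene','s3.png');C=cloud('scene',d)
cv2.imwrite('pics/c3.png',cv2.resize(p[140:380,150:470,::-1],(800,600)))
m=masks(p)['red'];m[:,:160]=0;m[140]=0
P=C[m&(d>0)];P=P[(P[:,0]>200)&(P[:,2]<160)];zt=np.percentile(P[:,2],90)
print(rect(P[P[:,2]>zt-8][:,:2]),zt)
E
```

```text
t 10.5 pos [ 333.7 -236.4  114.5] rot [ 3.141 -0.     0.123] open 0.234 gf 98.2 F [ 1.4  0.4 -2.2]
shift [ 0.05 -0.02  2.44] turn [ 0.    -0.    -0.002]
(array([ 322. , -239.2]), array([98.8, 22.8]), 6.0) 135.35464460770942
```

View pics/c3.png

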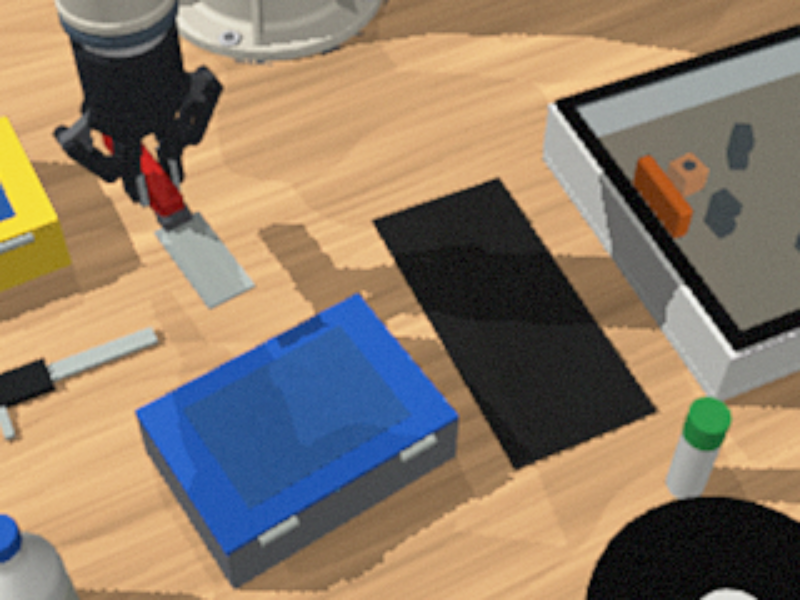

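The crop shows the scraper held with its blade aimed at the case front: tip at crop (230,295), case front edge from (140,410) to (360,297). I'll measure blade height and slope by depth before entering.

```bash
cat >> h.py <<'E'
def blade(n='scene'):
    p,d=grab(n);C=cloud(n,d);s=r.sense();R=Ro.from_euler('xyz',s['tcp_rot'])
    L=R.inv().apply((C-s['eef_pos']).reshape(-1,3));L=L[(d>0).ravel()]
    q=L[(L[:,0]>36)&(L[:,0]<135)&(abs(L[:,1])<24)&(abs(L[:,2])<30)]
    # points in tool frame: x ahead, z down
    A=np.polyfit(q[:,0],q[:,2],1);q=q[abs(q[:,2]-np.polyval(A,q[:,0]))<6];A=np.polyfit(q[:,0],q[:,2],1)
    print('blade n',len(q),'x',q[:,0].min().round(1),q[:,0].max().round(1),'y',np.percentile(q[:,1],[1,50,99]).round(1),'z(x)=',A.round(3),'at40',np.polyval(A,40).round(1),'at120',np.polyval(A,120).round(1))
E
python3 - <<'E'
from h import *
blade();blade('top')
E
```

```text
blade n 766 x 36.1 125.1 y [-19.    1.   20.6] z(x)= [0.006 4.117] at40 4.4 at120 4.9
blade n 903 x 36.5 123.1 y [-20.1  -1.7  19.5] z(x)= [-3.000e-03  4.119e+00] at40 4.0 at120 3.8
```

>>> step_arm:
  moves:
    - {"tx":0.04,"ty":-0.02,"tz":1,"ax":0,"ay":0,"az":-0.002}
    - {"tx":0,"ty":0,"tz":1,"ax":0,"ay":0,"az":0}
    - {"tx":0,"ty":0,"tz":0.42,"ax":0,"ay":0,"az":0}
    - {"tx":0,"ty":0,"tz":0,"ax":0,"ay":0,"az":0}
    - {"tx":0,"ty":0,"tz":0,"ax":0,"ay":0,"az":0}

```text
clock: 11.28
eef_pos: [335.8, -234.7, 53.9]
tcp_rot: [3.141, -0.001, 0.129]
contact_force: [-0.4, -0.5, -1.1]
opening: 0.234
grasp_force: 98.2
```

>>> step_arm:
  moves:
    - {"tx":0.3,"ty":0,"tz":0,"ax":0,"ay":0,"az":0}
    - {"tx":0.3,"ty":0,"tz":0,"ax":0,"ay":0,"az":0}
    - {"tx":0.2,"ty":0,"tz":0,"ax":0,"ay":0,"az":0}
    - {"tx":0,"ty":0,"tz":0,"ax":0,"ay":0,"az":0}

```text
clock: 11.78
eef_pos: [355.7, -232.1, 53.4]
tcp_rot: [3.141, -0.0, 0.129]
contact_force: [0.5, 0.4, -1.0]
opening: 0.232
grasp_force: 98.2
```

```bash
python3 - <<'E'
from h import *
blade();delta((334.8,-235.9,53.5),.126)
E
```

```text
blade n 717 x 36.3 134.9 y [-21.    0.8  21.4] z(x)= [-0.109 11.845] at40 7.5 at120 -1.2
t 11.82 pos [ 355.3 -232.    53.3] rot [-3.142  0.     0.129] open 0.232 gf 98.2 F [ 0.4 -0.3 -1. ]
shift [-0.83  0.05 -0.01] turn [-0.     0.     0.002]
```

>>> step_arm:
  moves:
    - {"tx":0.3,"ty":0,"tz":0,"ax":0,"ay":0,"az":0}
    - {"tx":0.3,"ty":0,"tz":0,"ax":0,"ay":0,"az":0}
    - {"tx":0.3,"ty":0,"tz":0,"ax":0,"ay":0,"az":0}
    - {"tx":0.3,"ty":0,"tz":0,"ax":0,"ay":0,"az":0}
    - {"tx":0,"ty":0,"tz":0,"ax":0,"ay":0,"az":0}

```text
clock: 12.45
eef_pos: [385.6, -228.2, 53.3]
tcp_rot: [3.141, -0.0, 0.129]
contact_force: [-0.5, -1.3, -1.5]
opening: 0.231
grasp_force: 98.2
```

```bash
cat > shot.py <<'E'
import sys
from h import *
n,f,x0,x1,y0,y1=sys.argv[1],sys.argv[2],*map(int,sys.argv[3:7])
p,d=grab(n);c=p[y0:y1,x0:x1,::-1];k=min(800/(x1-x0),600/(y1-y0))
cv2.imwrite('pics/'+f,cv2.resize(c,None,fx=k,fy=k)); delta((0,0,0),.126)
C=cloud(n,d);m=masks(p)['blue']&(d>0)
P=C[m];P=P[(P[:,0]>430)&(P[:,0]<680)&(P[:,1]>-340)&(P[:,1]<-90)]
ex=np.array([np.cos(.126),np.sin(.126)])
u=(P[:,:2]-[542.5,-209.5])@ex;print('cover n',len(P),'u',u.min().round(),u.max().round(),'z',np.percentile(P[:,2],[5,50,95]).round(1),'fit',np.degrees(np.arctan(np.polyfit(u,P[:,2],1)[0])).round(1))
E
python3 shot.py scene c4.png 190 390 180 330
```

```text
t 12.5 pos [ 385.1 -228.1   53.2] rot [-3.142  0.     0.129] open 0.232 gf 98.2 F [-1.   0.6 -1.1]
shift [-14.1  -11.03   2.13] turn [-0.     0.     0.002]
cover n 6842 u -110.0 71.0 z [57.7 60.3 62.8] fit 0.5
```

>>> step_arm:
  moves:
    - {"tx":0.3,"ty":0,"tz":0,"ax":0,"ay":0,"az":0}
    - {"tx":0.3,"ty":0,"tz":0,"ax":0,"ay":0,"az":0}
    - {"tx":0,"ty":0,"tz":0.1,"ax":0,"ay":0,"az":0}
    - {"tx":0,"ty":0,"tz":0,"ax":0,"ay":0,"az":0}
  newtons: 120

```text
clock: 13.0
eef_pos: [399.4, -226.1, 50.5]
tcp_rot: [-3.141, 0.001, 0.128]
contact_force: [-0.6, -0.6, -1.5]
opening: 0.227
grasp_force: 121.2
```

>>> step_arm:
  moves:
    - {"tx":0,"ty":0,"tz":0.19,"ax":0,"ay":0.04,"az":0}
    - {"tx":0,"ty":0,"tz":0.19,"ax":0,"ay":0.04,"az":0}
    - {"tx":0,"ty":0,"tz":0,"ax":0,"ay":0,"az":0}

```text
clock: 13.38
eef_pos: [398.5, -225.9, 40.9]
tcp_rot: [-3.14, -0.124, 0.127]
contact_force: [0.3, -1.1, -0.8]
opening: 0.23
grasp_force: 121.5
```

>>> step_arm:
  moves:
    - {"tx":0,"ty":0,"tz":0.19,"ax":0,"ay":0.04,"az":0}
    - {"tx":0,"ty":0,"tz":0,"ax":0,"ay":0,"az":0}

```text
clock: 13.62
eef_pos: [399.8, -225.9, 36.3]
tcp_rot: [-3.14, -0.187, 0.127]
contact_force: [0.5, -0.3, -0.7]
opening: 0.228
grasp_force: 121.6
```

```bash
python3 shot.py scene c4.png 190 390 180 330
```

```text
t 13.68 pos [ 400.4 -226.2   36.6] rot [-3.141 -0.187  0.127] open 0.228 gf 121.5 F [-0.3  1.2 -1.8]
shift [-14.75 -11.01  -1.29] turn [-0.001 -0.119  0.001]
cover n 6873 u -111.0 72.0 z [58.1 60.7 63.3] fit 0.2
```

View pics/c4.png

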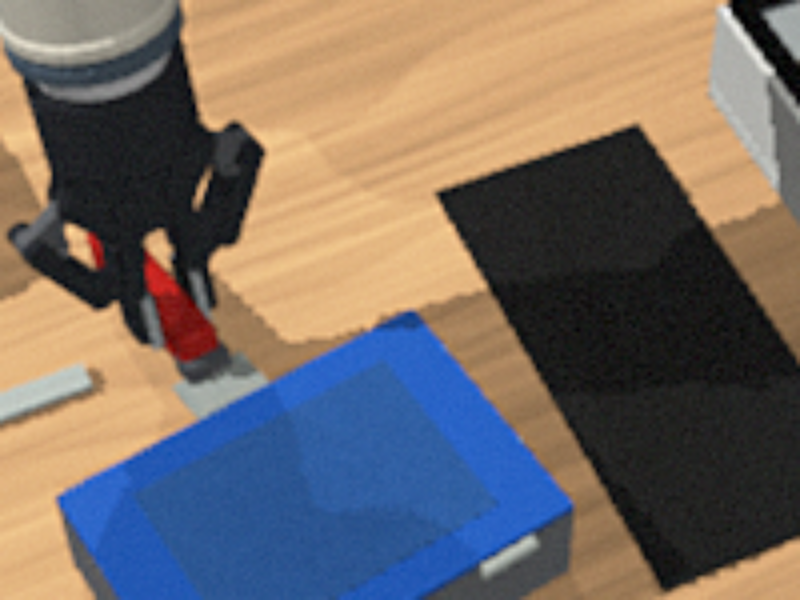

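The crop shows the blade entering under the cover's front edge at about (250,375), the cover still shut. Keep levering.

>>> step_arm:
  moves:
    - {"tx":0,"ty":0,"tz":0.15,"ax":0,"ay":0.04,"az":0}
    - {"tx":0,"ty":0,"tz":0,"ax":0,"ay":0,"az":0}
    - {"tx":0,"ty":0,"tz":0,"ax":0,"ay":0,"az":0}

```text
clock: 14.05
eef_pos: [401.8, -226.3, 33.2]
tcp_rot: [-3.142, -0.25, 0.128]
contact_force: [-0.2, -0.2, -2.4]
opening: 0.228
grasp_force: 121.4
```

>>> step_arm:
  moves:
    - {"tx":0,"ty":0,"tz":0.1,"ax":0,"ay":0.04,"az":0}
    - {"tx":0,"ty":0,"tz":0,"ax":0,"ay":0,"az":0}
    - {"tx":0,"ty":0,"tz":0,"ax":0,"ay":0,"az":0}

```text
clock: 14.42
eef_pos: [402.3, -226.2, 30.7]
tcp_rot: [-3.141, -0.313, 0.128]
contact_force: [-0.0, 0.6, -1.1]
opening: 0.229
grasp_force: 121.6
```

```bash
python3 shot.py scene c5.png 190 390 180 330
```

```text
t 14.47 pos [ 402.5 -226.3   30.8] rot [ 3.141 -0.313  0.128] open 0.229 gf 121.5 F [ 0.5 -0.7 -1.7]
shift [-14.47 -11.04  -3.39] turn [-0.    -0.199  0.001]
cover n 7239 u -120.0 72.0 z [60.  67.6 74.4] fit -5.8
```

>>> step_arm:
  moves:
    - {"tx":0.23,"ty":0,"tz":-0.71,"ax":0,"ay":0,"az":0}
    - {"tx":0.23,"ty":0,"tz":-0.71,"ax":0,"ay":0,"az":0}
    - {"tx":0.23,"ty":0,"tz":-0.71,"ax":0,"ay":0,"az":0}
    - {"tx":0.23,"ty":0,"tz":-0.71,"ax":0,"ay":0,"az":0}
    - {"tx":0,"ty":0,"tz":0,"ax":0,"ay":0,"az":0}

```text
clock: 15.1
eef_pos: [402.6, -226.7, 106.3]
tcp_rot: [3.139, -0.315, 0.129]
contact_force: [1.2, 0.4, -1.4]
opening: 0.229
grasp_force: 121.5
```

```bash
python3 shot.py scene c5.png 190 390 120 330
```

```text
t 15.15 pos [ 402.4 -226.4  105.6] rot [ 3.14  -0.314  0.129] open 0.229 gf 121.6 F [-0.2  0.2 -2. ]
shift [-15.38 -11.05  -0.58] turn [ 0.001 -0.2    0.002]
cover n 8294 u -105.0 75.0 z [ 64.4 108.3 149.7] fit -42.4
```

View pics/c5.png

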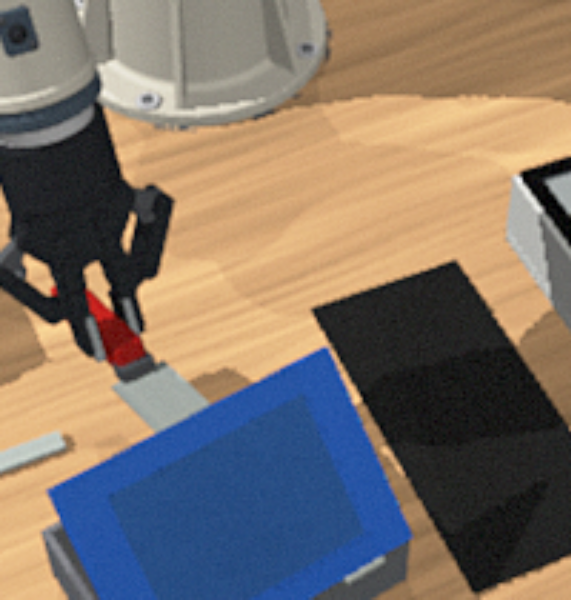

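The cover stands at about 42° on the blade (free edge from (50,490) to (325,350)). Push it on over to upright.

>>> step_arm:
  moves:
    - {"tx":0.59,"ty":0,"tz":-0.09,"ax":0,"ay":0,"az":0}
    - {"tx":0.59,"ty":0,"tz":-0.09,"ax":0,"ay":0,"az":0}
    - {"tx":0.59,"ty":0,"tz":-0.09,"ax":0,"ay":0,"az":0}
    - {"tx":0,"ty":0,"tz":0,"ax":0,"ay":0,"az":0}

```text
clock: 15.65
eef_pos: [442.1, -220.9, 124.8]
tcp_rot: [3.141, -0.314, 0.129]
contact_force: [0.1, -1.0, -1.5]
opening: 0.23
grasp_force: 121.6
```

>>> step_arm:
  moves:
    - {"tx":0.65,"ty":0,"tz":0.14,"ax":0,"ay":0,"az":0}
    - {"tx":0.65,"ty":0,"tz":0.14,"ax":0,"ay":0,"az":0}
    - {"tx":0.65,"ty":0,"tz":0.14,"ax":0,"ay":0,"az":0}
    - {"tx":0,"ty":0,"tz":0,"ax":0,"ay":0,"az":0}
    - {"tx":0,"ty":0,"tz":0,"ax":0,"ay":0,"az":0}

```text
clock: 16.27
eef_pos: [490.3, -214.4, 129.9]
tcp_rot: [-3.141, -0.314, 0.128]
contact_force: [0.4, 0.2, -1.3]
opening: 0.229
grasp_force: 121.6
```

```bash
python3 shot.py top t5.png 320 480 140 280
```

```text
t 16.32 pos [ 490.2 -214.4  129.9] rot [-3.141 -0.314  0.128] open 0.231 gf 121.6 F [ 0.8  0.  -0.9]
shift [-19.06 -11.01  -0.71] turn [-0.    -0.2    0.001]
cover n 1514 u 68.0 75.0 z [ 70.3 159.5 196.1] fit 83.9
```

>>> step_arm:
  moves:
    - {"tx":0.23,"ty":0,"tz":0.07,"ax":0,"ay":0,"az":0}
    - {"tx":0,"ty":0,"tz":0,"ax":0,"ay":0,"az":0}
    - {"tx":-0.99,"ty":0,"tz":-0.32,"ax":0,"ay":0,"az":0}
    - {"tx":-0.99,"ty":0,"tz":-0.32,"ax":0,"ay":0,"az":0}
    - {"tx":-0.99,"ty":0,"tz":-0.32,"ax":0,"ay":0,"az":0}

```text
clock: 16.95
eef_pos: [418.8, -223.9, 130.4]
tcp_rot: [3.141, -0.315, 0.129]
contact_force: [-0.2, -0.6, -1.2]
opening: 0.228
grasp_force: 121.5
```

>>> step_arm:
  moves:
    - {"tx":-0.99,"ty":0,"tz":-0.32,"ax":0,"ay":0,"az":0}
    - {"tx":-0.99,"ty":0,"tz":-0.32,"ax":0,"ay":0,"az":0}
    - {"tx":0,"ty":0,"tz":0,"ax":0,"ay":-0.1,"az":0}
    - {"tx":0,"ty":0,"tz":0,"ax":0,"ay":-0.1,"az":0}
    - {"tx":0,"ty":0,"tz":0,"ax":0,"ay":0,"az":0.08}

```text
clock: 17.58
eef_pos: [370.4, -229.9, 130.5]
tcp_rot: [-3.136, -0.025, 0.005]
contact_force: [-0.1, 0.5, -0.9]
opening: 0.221
grasp_force: 121.6
```

>>> step_arm:
  moves:
    - {"tx":0,"ty":0,"tz":0,"ax":0,"ay":0,"az":0.08}
    - {"tx":0.28,"ty":-0.97,"tz":0,"ax":0,"ay":0,"az":0}
    - {"tx":0.28,"ty":-0.97,"tz":0,"ax":0,"ay":0,"az":0}
    - {"tx":0.28,"ty":-0.97,"tz":0,"ax":0,"ay":0,"az":0}
    - {"tx":0.28,"ty":-0.97,"tz":0,"ax":0,"ay":0,"az":0}

```text
clock: 18.2
eef_pos: [407.9, -135.4, 131.7]
tcp_rot: [-3.13, -0.024, -0.121]
contact_force: [0.3, 0.1, -1.5]
opening: 0.23
grasp_force: 121.6
```

>>> step_arm:
  moves:
    - {"tx":0.28,"ty":-0.97,"tz":0,"ax":0,"ay":0,"az":0}
    - {"tx":0.28,"ty":-0.97,"tz":0,"ax":0,"ay":0,"az":0}
    - {"tx":0.28,"ty":-0.97,"tz":0,"ax":0,"ay":0,"az":0}
    - {"tx":0.28,"ty":-0.97,"tz":0,"ax":0,"ay":0,"az":0}
    - {"tx":0.28,"ty":-0.97,"tz":0,"ax":0,"ay":0,"az":0}

```text
clock: 18.82
eef_pos: [457.2, -19.1, 133.9]
tcp_rot: [-3.13, -0.024, -0.121]
contact_force: [0.7, -0.5, -0.8]
opening: 0.228
grasp_force: 121.6
```

```bash
python3 - <<'E'
from h import *
r.sense();delta((470.2,1.8,9.5),-.129);blade();blade('top')
E
python3 shot.py top t5.png 320 480 140 280
```

```text
t 18.82 pos [457.2 -19.1 133.9] rot [-3.13  -0.024 -0.121] open 0.228 gf 121.6 F [ 0.7 -0.5 -0.8]
shift [ 0.29 -0.83  4.99] turn [-0.008 -0.015  0.005]
blade n 793 x 36.0 124.7 y [-18.2   2.   21.6] z(x)= [0.008 4.537] at40 4.9 at120 5.5
blade n 463 x 82.4 123.5 y [-21.1  -2.   17.9] z(x)= [3.000e-03 3.684e+00] at40 3.8 at120 4.1
t 18.98 pos [457.1 -19.2 133.8] rot [-3.13  -0.024 -0.119] open 0.228 gf 121.6 F [-0.  -0.6 -1.2]
shift [-18.37   1.46   4.89] turn [-0.006 -0.016 -0.156]
cover n 2051 u 68.0 81.0 z [ 67.7 145.1 195.5] fit 86.5
```

>>> step_arm:
  moves:
    - {"tx":0.29,"ty":-0.83,"tz":0.6,"ax":-0.008,"ay":-0.015,"az":0.005}
    - {"tx":0,"ty":0,"tz":1,"ax":0,"ay":0,"az":0}
    - {"tx":0,"ty":0,"tz":1,"ax":0,"ay":0,"az":0}
    - {"tx":0,"ty":0,"tz":1,"ax":0,"ay":0,"az":0}
    - {"tx":0,"ty":0,"tz":0.7,"ax":0,"ay":0,"az":0}

```text
clock: 19.6
eef_pos: [466.0, -1.0, 25.6]
tcp_rot: [3.141, 0.001, -0.129]
contact_force: [0.0, 0.9, -0.9]
opening: 0.229
grasp_force: 121.6
```

>>> step_arm:
  moves:
    - {"tx":0,"ty":0,"tz":0.3,"ax":0,"ay":0,"az":0}
    - {"tx":0,"ty":0,"tz":0.24,"ax":0,"ay":0,"az":0}
    - {"tx":0,"ty":0,"tz":0,"ax":0,"ay":0,"az":0}
    - {"tx":0,"ty":0,"tz":0,"ax":0,"ay":0,"az":0}

```text
clock: 20.1
eef_pos: [467.0, -0.2, 13.6]
tcp_rot: [3.141, -0.001, -0.129]
contact_force: [0.7, -0.3, -1.6]
opening: 0.226
grasp_force: 121.6
```

```bash
python3 - <<'E'
from h import *
delta((470.2,1.8,10.5),-.129);blade()
E
```

```text
t 20.1 pos [ 4.67e+02 -2.00e-01  1.36e+01] rot [ 3.141e+00 -1.000e-03 -1.290e-01] open 0.226 gf 121.6 F [ 0.7 -0.3 -1.6]
shift [ 0.12 -0.1   0.12] turn [ 0.001 -0.     0.   ]
blade n 904 x 36.5 135.0 y [-23.2   1.2  23.2] z(x)= [0.045 2.399] at40 4.2 at120 7.8
```

>>> step_arm:
  moves:
    - {"tx":0.1,"ty":0,"tz":0.13,"ax":0,"ay":0,"az":0}
    - {"tx":0,"ty":0,"tz":0,"ax":0,"ay":0,"az":0}
    - {"tx":0,"ty":0,"tz":0,"ax":0,"ay":0,"az":0}
  newtons: 20

```text
clock: 20.52
eef_pos: [469.1, -0.5, 9.8]
tcp_rot: [3.141, 0.0, -0.129]
contact_force: [-0.1, 0.0, -1.5]
opening: 0.233
grasp_force: 121.6
```

>>> step_arm:
  moves:
    - {"tx":0,"ty":0,"tz":0,"ax":0,"ay":0,"az":0}
    - {"tx":0,"ty":0,"tz":0,"ax":0,"ay":0,"az":0}
    - {"tx":0,"ty":0,"tz":0,"ax":0,"ay":0,"az":0}
  gripper: 0.6

```text
clock: 20.9
eef_pos: [469.2, -0.5, 9.9]
tcp_rot: [3.141, 0.0, -0.129]
contact_force: [-0.0, -0.1, -0.7]
opening: 0.598
grasp_force: 0.0
```

>>> step_arm:
  moves:
    - {"tx":0,"ty":0,"tz":-0.8,"ax":0,"ay":0,"az":0}
    - {"tx":0,"ty":0,"tz":-1,"ax":0,"ay":0,"az":0}
    - {"tx":0,"ty":0,"tz":-1,"ax":0,"ay":0,"az":0}
    - {"tx":0,"ty":0,"tz":-1,"ax":0,"ay":0,"az":0}
    - {"tx":0,"ty":0,"tz":-1,"ax":0,"ay":0,"az":-0.044}

```text
clock: 21.52
eef_pos: [469.1, -0.4, 130.7]
tcp_rot: [3.141, 0.0, -0.058]
contact_force: [0.3, 0.4, 0.3]
opening: 0.602
grasp_force: 0.0
```

>>> step_arm:
  moves:
    - {"tx":0.23,"ty":-0.85,"tz":0,"ax":0,"ay":0,"az":0}
    - {"tx":0.23,"ty":-0.85,"tz":0,"ax":0,"ay":0,"az":0}
    - {"tx":0.23,"ty":-0.85,"tz":0,"ax":0,"ay":0,"az":0}
    - {"tx":0.23,"ty":-0.85,"tz":0,"ax":0,"ay":0,"az":0}
    - {"tx":0.23,"ty":-0.85,"tz":0,"ax":0,"ay":0,"az":0}
  gripper: 0

```text
clock: 22.15
eef_pos: [504.3, 104.7, 129.7]
tcp_rot: [3.141, 0.0, -0.059]
contact_force: [-0.0, 0.4, -0.5]
opening: -0.0
grasp_force: 0.0
```

```bash
python3 - <<'E'
from h import *
for n in('scene','top'):
    p,d=grab(n);C=cloud(n,d);m=masks(p)
    for k in('red','orange'):
        P=C[m[k]&(d>0)];P=P[(P[:,0]>350)&(P[:,0]<600)&(P[:,1]>-60)&(P[:,1]<200)&(P[:,2]<115)]
        P=P[(P[:,2]>18)&(P[:,2]<40)] if k=='red' else P[P[:,2]>90]
        if len(P)>20: print(n,k,len(P),np.percentile(P[:,2],[10,50,90]).round(1),*rect(P[:,:2]))
delta((504,105,88),-.06)
E
python3 shot.py scene c6.png 180 580 120 400
```

```text
scene red 458 [23.3 27.7 30.3] [449.6   1.6] [ 22.8 110.2] 83.0
scene orange 173 [ 94.4 104.4 107. ] [514.  139.8] [14.5 55.5] 85.4
top red 591 [25.5 29.  32.1] [447.    2.6] [ 22.1 108.8] 82.8
t 22.25 pos [504.9 105.4 129.8] rot [ 3.141 -0.    -0.058] open 0.004 gf 0.0 F [-0.4 -0.7 -0.5]
shift [-0.04  0.02  1.67] turn [ 0.    -0.     0.001]
t 22.3 pos [504.2 104.5 129.7] rot [ 3.141  0.    -0.058] open -0.001 gf 0.0 F [-0.6 -0.5  0.3]
shift [-19.89   5.34   5.2 ] turn [ 0.001  0.    -0.117]
cover n 4319 u -34.0 83.0 z [ 65.  138.9 193.7] fit 54.8
```

View pics/c6.png

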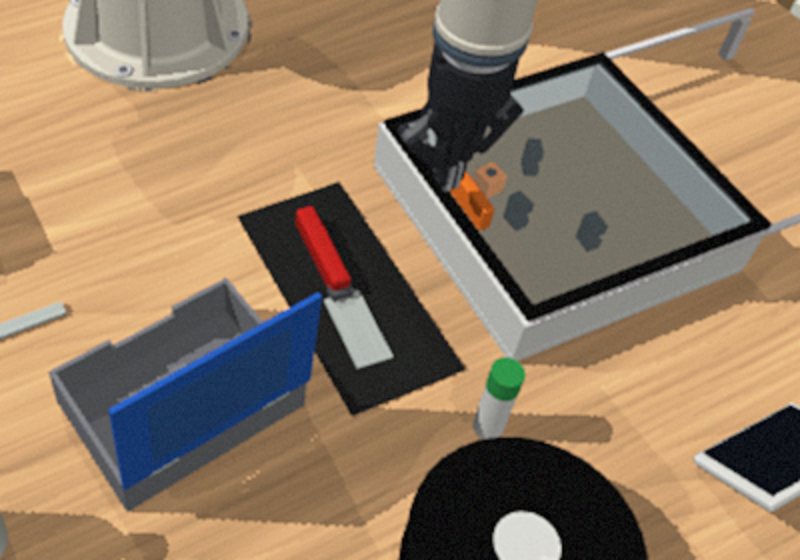

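The picture shows the cover upright and the case open, the scraper flat on the mat, and the gripper by the orange guard handle at (475,200). Push the guard open.

>>> step_arm:
  moves:
    - {"tx":0,"ty":0,"tz":0.84,"ax":0,"ay":0,"az":0}
    - {"tx":0,"ty":0,"tz":0.84,"ax":0,"ay":0,"az":0}
    - {"tx":0,"ty":0,"tz":0,"ax":0,"ay":0,"az":0}
    - {"tx":0,"ty":-0.4,"tz":0,"ax":0,"ay":0,"az":0}
    - {"tx":0,"ty":-0.4,"tz":0,"ax":0,"ay":0,"az":0}

```text
clock: 22.92
eef_pos: [506.0, 124.4, 88.6]
tcp_rot: [3.141, -0.001, -0.06]
contact_force: [0.7, -1.8, 0.5]
opening: 0.001
grasp_force: 1.1
```

>>> step_arm:
  moves:
    - {"tx":0,"ty":-0.6,"tz":0,"ax":0,"ay":0,"az":0}
    - {"tx":0,"ty":-0.7,"tz":0,"ax":0,"ay":0,"az":0}
    - {"tx":0,"ty":-0.7,"tz":0,"ax":0,"ay":0,"az":0}
    - {"tx":0,"ty":-0.7,"tz":0,"ax":0,"ay":0,"az":0}
    - {"tx":0,"ty":-0.7,"tz":0,"ax":0,"ay":0,"az":0}

```text
clock: 23.55
eef_pos: [510.3, 210.1, 87.6]
tcp_rot: [3.141, 0.001, -0.059]
contact_force: [2.3, -2.2, 1.4]
opening: 0.0
grasp_force: 1.0
```

>>> step_arm:
  moves:
    - {"tx":0,"ty":-0.7,"tz":0,"ax":0,"ay":0,"az":0}
    - {"tx":0,"ty":-0.7,"tz":0,"ax":0,"ay":0,"az":0}
    - {"tx":0,"ty":-0.7,"tz":0,"ax":0,"ay":0,"az":0}
    - {"tx":0,"ty":-0.7,"tz":0,"ax":0,"ay":0,"az":0}
    - {"tx":0,"ty":-0.7,"tz":0,"ax":0,"ay":0,"az":0}

```text
clock: 24.18
eef_pos: [515.6, 297.2, 87.5]
tcp_rot: [3.141, 0.001, -0.059]
contact_force: [-0.1, -1.4, 1.8]
opening: 0.002
grasp_force: 1.0
```

>>> step_arm:
  moves:
    - {"tx":0,"ty":-0.6,"tz":0,"ax":0,"ay":0,"az":0}
    - {"tx":0,"ty":-0.6,"tz":0,"ax":0,"ay":0,"az":0}
    - {"tx":0,"ty":-0.3,"tz":0,"ax":0,"ay":0,"az":0}
    - {"tx":0,"ty":0,"tz":0,"ax":0,"ay":0,"az":0}

```text
clock: 24.68
eef_pos: [517.8, 334.1, 87.4]
tcp_rot: [3.141, 0.0, -0.059]
contact_force: [0.4, -0.3, -0.7]
opening: 0.001
grasp_force: 0.0
```

```bash
cat > grd.py <<'E'
from h import *
for n in('scene','top'):
    p,d=grab(n);C=cloud(n,d);m=masks(p)['orange']&(d>0)
    P=C[m];P=P[(P[:,0]>400)&(P[:,0]<600)&(P[:,1]>100)&(P[:,1]<450)&(P[:,2]>90)&(P[:,2]<115)]
    if len(P)>20: print(n,len(P),np.percentile(P[:,2],[10,50,90]).round(1),*rect(P[:,:2]))
delta((0,0,0),-.06)
E
python3 grd.py
```

```text
scene 67 [ 97.9 104.8 107.2] [537.1 353.5] [33.5 16.3] 3.3
top 36 [ 91.5  97.8 105.7] [492.9 352.7] [21.5  6.8] 0.3
t 24.77 pos [517.7 333.4  87.4] rot [ 3.141e+00  1.000e-03 -5.900e-02] open -0.0 gf 0.0 F [-0.3  0.   0.6]
shift [-19.88  14.54   3.52] turn [0.001 0.    0.   ]
```

>>> step_arm:
  moves:
    - {"tx":0,"ty":-0.4,"tz":0,"ax":0,"ay":0,"az":0}
    - {"tx":0,"ty":-0.35,"tz":0,"ax":0,"ay":0,"az":0}
    - {"tx":0,"ty":-0.25,"tz":0,"ax":0,"ay":0,"az":0}
    - {"tx":0,"ty":-0.1,"tz":0,"ax":0,"ay":0,"az":0}
    - {"tx":0,"ty":0,"tz":0,"ax":0,"ay":0,"az":0}

```text
clock: 25.4
eef_pos: [518.9, 356.2, 87.3]
tcp_rot: [3.132, 0.002, -0.058]
contact_force: [1.3, -26.6, 10.8]
opening: -0.003
grasp_force: 13.0
```

>>> step_arm:
  moves:
    - {"tx":0,"ty":0.5,"tz":0,"ax":0,"ay":0,"az":0}
    - {"tx":0,"ty":0.5,"tz":-0.5,"ax":0,"ay":0,"az":0}
    - {"tx":0,"ty":0.7,"tz":-1,"ax":0,"ay":0,"az":0}
    - {"tx":-0.9,"ty":1,"tz":-1,"ax":0,"ay":0,"az":0}
    - {"tx":-0.9,"ty":1,"tz":-1,"ax":0,"ay":0,"az":0}

```text
clock: 26.02
eef_pos: [468.8, 271.0, 176.6]
tcp_rot: [-3.141, -0.001, -0.06]
contact_force: [0.3, -0.2, 0.5]
opening: 0.004
grasp_force: 0.0
```

>>> step_arm:
  moves:
    - {"tx":-1,"ty":1,"tz":-1,"ax":0,"ay":0,"az":0}
    - {"tx":-1,"ty":1,"tz":0,"ax":0,"ay":0,"az":0}
    - {"tx":-1,"ty":1,"tz":0,"ax":0,"ay":0,"az":0}
    - {"tx":-1,"ty":1,"tz":0,"ax":0,"ay":0,"az":0}
    - {"tx":-0.5,"ty":1,"tz":0,"ax":0,"ay":0,"az":0}
  gripper: 0.7

```text
clock: 26.65
eef_pos: [348.4, 152.8, 201.0]
tcp_rot: [-3.141, -0.001, -0.059]
contact_force: [0.6, -0.0, 0.1]
opening: 0.699
grasp_force: 0.0
```

```bash
python3 grd.py; cat > clips.py <<'E'
from h import *
def find(n):
    p,d=grab(n,'clip_%s.png'%n);C=cloud(n,d);g=p.astype(int)
    B=(C[...,0]>370)&(C[...,0]<650)&(C[...,1]>125)&(C[...,1]<400)&(C[...,2]>27)&(C[...,2]<66)&(d>0)
    nl,L,st,ce=cv2.connectedComponentsWithStats(B.astype(np.uint8))
    for i in range(1,nl):
        if st[i,4]<40: continue
        P=C[L==i];zt=np.percentile(P[:,2],92);T=P[P[:,2]>zt-6];c=g[L==i].mean(0).round()
        if np.ptp(T[:,0])>120 or np.ptp(T[:,1])>120: continue
        print(n,st[i],'zt',zt.round(1),'col',c,'n',len(T),*rect(T[:,:2]),'px',ce[i].round())
find('scene');find('top')
E
python3 clips.py
```

```text
scene 220 [ 92.9 103.6 106.5] [520.2 373.6] [16.6 68.9] 86.8
top 148 [ 94.2 104.7 108.4] [517.8 374.9] [14.1 68. ] 87.7
t 26.75 pos [347.9 152.  200.9] rot [ 3.141 -0.    -0.06 ] open 0.698 gf 0.0 F [-0.4 -0.6 -1.1]
shift [-13.53   6.9    8.04] turn [ 0. -0. -0.]
scene [441 190  11  16 135] zt 57.1 col [18. 16. 15.] n 66 [454.3 273.7] [16.  25.6] 54.8 px [446. 197.]
scene [417 202  17  16 177] zt 45.9 col [188.  94.  32.] n 116 [457.5 213.4] [27.9 26.2] 8.1 px [425. 209.]
scene [432 216  16  18 178] zt 57.3 col [19. 17. 16.] n 82 [512.8 212.9] [19.6 25.1] 89.6 px [439. 224.]
scene [469 226  15  19 181] zt 57.4 col [17. 16. 15.] n 83 [572.7 264.9] [24.5 19.3] 0.3 px [476. 235.]
top [167 156  58   7 216] zt 63.7 col [113. 116. 111.] n 57 [646.8 181.1] [111.6   2.6] 87.0 px [197. 159.]
top [148 190  13  15 154] zt 60.0 col [21. 20. 18.] n 94 [570.5 266.2] [17.  23.9] 84.4 px [154. 197.]
top [175 220  12  14 146] zt 59.9 col [22. 21. 19.] n 94 [510.1 212.5] [24.4 16.5] 7.5 px [181. 227.]
top [173 248  16  15 201] zt 48.1 col [170.  96.  10.] n 165 [455.3 213.9] [26.9 25.9] 90.0 px [180. 255.]
top [141 250  17  14 151] zt 60.3 col [21. 20. 18.] n 93 [451.6 275.5] [16.7 23.8] 63.9 px [149. 257.]
```

Guard handle moved 233 mm to its stop; three clips stand with tops at z≈58 in both views, and the cube top is at 46–48. Next, clip A at (571,265).

```bash
cat >> h.py <<'E'
def go(pos,yaw):
    delta(pos,yaw);t=Ro.from_euler('z',yaw)*Ro.from_euler('x',np.pi)
    print('after turn:',(t.inv().apply(np.array(pos)-r.sense()['eef_pos'])/25).round(2))
E
python3 - <<'E'
from h import *
go((571,265.5,130),-.08)
E
```

```text
t 26.85 pos [350.  153.6 201.2] rot [-3.141e+00 -2.000e-03 -6.000e-02] open 0.697 gf 0.0 F [ 0.8  0.9 -0. ]
shift [ 8.55 -5.    2.87] turn [-0.    -0.001  0.013]
after turn: [ 8.45 -5.17  2.85]
```

>>> step_arm:
  moves:
    - {"tx":0,"ty":0,"tz":0,"ax":0,"ay":0,"az":0.013}
    - {"tx":0.94,"ty":-0.57,"tz":0.3,"ax":0,"ay":0,"az":0}
    - {"tx":0.94,"ty":-0.57,"tz":0.3,"ax":0,"ay":0,"az":0}
    - {"tx":0.94,"ty":-0.57,"tz":0.3,"ax":0,"ay":0,"az":0}
    - {"tx":0.94,"ty":-0.57,"tz":0.3,"ax":0,"ay":0,"az":0}
  gripper: 0.5

```text
clock: 27.48
eef_pos: [448.9, 203.8, 169.7]
tcp_rot: [3.141, 0.0, -0.08]
contact_force: [-0.0, 0.5, 0.9]
opening: 0.501
grasp_force: 0.0
```

>>> step_arm:
  moves:
    - {"tx":0.94,"ty":-0.57,"tz":0.3,"ax":0,"ay":0,"az":0}
    - {"tx":0.94,"ty":-0.57,"tz":0.3,"ax":0,"ay":0,"az":0}
    - {"tx":0.94,"ty":-0.57,"tz":0.3,"ax":0,"ay":0,"az":0}
    - {"tx":0.94,"ty":-0.57,"tz":0.3,"ax":0,"ay":0,"az":0}
    - {"tx":0.94,"ty":-0.57,"tz":0.3,"ax":0,"ay":0,"az":0}

```text
clock: 28.1
eef_pos: [571.5, 265.5, 131.7]
tcp_rot: [3.141, 0.001, -0.08]
contact_force: [0.1, 0.8, 0.5]
opening: 0.499
grasp_force: 0.0
```

>>> step_arm:
  moves:
    - {"tx":0,"ty":0,"tz":0,"ax":0,"ay":0,"az":0}
    - {"tx":0,"ty":0,"tz":0,"ax":0,"ay":0,"az":0}

```text
clock: 28.35
eef_pos: [569.7, 264.3, 132.0]
tcp_rot: [3.14, 0.002, -0.08]
contact_force: [-0.5, -0.4, -0.2]
opening: 0.5
grasp_force: 0.0
```

```bash
python3 - <<'E'
from h import *
go((571,265.5,28),-.08)
E
python3 clips.py
```

```text
t 28.35 pos [569.7 264.3 132. ] rot [ 3.14e+00  2.00e-03 -8.00e-02] open 0.5 gf 0.0 F [-0.5 -0.4 -0.2]
shift [ 0.05 -0.06  4.16] turn [0.001 0.001 0.   ]
after turn: [ 0.05 -0.05  4.16]
scene [442 190  10  17 138] zt 57.4 col [18. 17. 16.] n 64 [453.4 273.9] [15.6 26.6] 61.6 px [446. 198.]
scene [417 202  17  15 175] zt 46.4 col [185.  92.  31.] n 114 [457.6 212. ] [28.2 29.8] 5.9 px [425. 209.]
scene [433 216  15  18 173] zt 57.5 col [19. 17. 16.] n 80 [512.6 212.3] [18.1 25.3] 88.5 px [440. 224.]
scene [469 226  15  18 178] zt 57.6 col [18. 16. 15.] n 80 [571.8 263.9] [17.7 25.3] 90.0 px [476. 234.]
top [166 156  59   7 219] zt 63.6 col [107. 110. 105.] n 55 [647.2 181.8] [113.5   2.5] 86.4 px [197. 159.]
top [148 195  13  10  97] zt 59.6 col [23. 22. 20.] n 49 [564.4 266.5] [16.6 12.3] 88.5 px [154. 200.]
top [175 220  12  14 146] zt 59.5 col [22. 21. 18.] n 93 [510.5 213.2] [24.5 17. ] 5.4 px [181. 227.]
top [173 248  16  14 199] zt 48.4 col [166.  93.  10.] n 146 [455.3 214.3] [26.4 26. ] 90.0 px [180. 255.]
top [141 250  17  14 154] zt 60.0 col [23. 21. 20.] n 95 [451.6 275.5] [16.9 23.2] 60.2 px [149. 257.]
```

Descend on A and grip.

>>> step_arm:
  moves:
    - {"tx":0.05,"ty":-0.04,"tz":1,"ax":0,"ay":0,"az":0}
    - {"tx":0,"ty":0,"tz":1,"ax":0,"ay":0,"az":0}
    - {"tx":0,"ty":0,"tz":1,"ax":0,"ay":0,"az":0}
    - {"tx":0,"ty":0,"tz":0.7,"ax":0,"ay":0,"az":0}
    - {"tx":0,"ty":0,"tz":0.45,"ax":0,"ay":0,"az":0}

```text
clock: 29.08
eef_pos: [571.4, 264.9, 28.3]
tcp_rot: [3.141, 0.001, -0.08]
contact_force: [-1.0, 0.3, 0.2]
opening: 0.495
grasp_force: 0.0
```

>>> step_arm:
  moves:
    - {"tx":0,"ty":0,"tz":0,"ax":0,"ay":0,"az":0}
    - {"tx":0,"ty":0,"tz":0,"ax":0,"ay":0,"az":0}
    - {"tx":0,"ty":0,"tz":0,"ax":0,"ay":0,"az":0}
    - {"tx":0,"ty":0,"tz":0,"ax":0,"ay":0,"az":0}
  gripper: 0
  newtons: 40

```text
clock: 29.58
eef_pos: [571.9, 265.2, 29.3]
tcp_rot: [3.141, -0.0, -0.08]
contact_force: [-0.1, 0.4, 0.3]
opening: 0.18
grasp_force: 41.7
```

>>> step_arm:
  moves:
    - {"tx":0,"ty":0,"tz":-0.6,"ax":0,"ay":0,"az":0}
    - {"tx":0,"ty":0,"tz":-1,"ax":0,"ay":0,"az":0}
    - {"tx":0,"ty":0,"tz":-1,"ax":0,"ay":0,"az":0}
    - {"tx":0,"ty":0,"tz":-1,"ax":0,"ay":0,"az":0}
    - {"tx":0,"ty":0,"tz":-1,"ax":0,"ay":0,"az":0}

```text
clock: 30.2
eef_pos: [571.9, 265.2, 145.9]
tcp_rot: [3.141, -0.001, -0.08]
contact_force: [0.2, -0.5, 0.1]
opening: 0.181
grasp_force: 41.7
```

```bash
python3 - <<'E'
from h import *
go((521.3,-161.8,140),.126)
E
```

```text
t 30.2 pos [571.9 265.2 145.9] rot [ 3.141e+00 -1.000e-03 -8.000e-02] open 0.181 gf 41.7 F [ 0.2 -0.5  0.1]
shift [-0.65 17.19  0.24] turn [ 0.    -0.    -0.131]
after turn: [-4.15 16.69  0.24]
```

>>> step_arm:
  moves:
    - {"tx":0,"ty":0,"tz":0,"ax":0,"ay":0,"az":-0.066}
    - {"tx":0,"ty":0,"tz":0,"ax":0,"ay":0,"az":-0.065}
    - {"tx":-0.5,"ty":0.98,"tz":0,"ax":0,"ay":0,"az":0}
    - {"tx":-0.5,"ty":0.98,"tz":0,"ax":0,"ay":0,"az":0}
    - {"tx":-0.5,"ty":0.98,"tz":0,"ax":0,"ay":0,"az":0}

```text
clock: 30.82
eef_pos: [543.6, 186.9, 145.0]
tcp_rot: [3.141, -0.001, 0.126]
contact_force: [0.7, -0.7, -0.2]
opening: 0.178
grasp_force: 41.7
```

>>> step_arm:
  moves:
    - {"tx":-0.5,"ty":0.98,"tz":0,"ax":0,"ay":0,"az":0}
    - {"tx":-0.5,"ty":0.98,"tz":0,"ax":0,"ay":0,"az":0}
    - {"tx":-0.5,"ty":0.98,"tz":0,"ax":0,"ay":0,"az":0}
    - {"tx":-0.5,"ty":0.98,"tz":0,"ax":0,"ay":0,"az":0}
    - {"tx":-0.5,"ty":0.98,"tz":0,"ax":0,"ay":0,"az":0}

```text
clock: 31.45
eef_pos: [497.1, 57.4, 145.2]
tcp_rot: [3.141, -0.001, 0.126]
contact_force: [-0.0, -0.6, 0.1]
opening: 0.183
grasp_force: 41.7
```

>>> step_arm:
  moves:
    - {"tx":0,"ty":0.98,"tz":0,"ax":0,"ay":0,"az":0}
    - {"tx":0,"ty":0.98,"tz":0,"ax":0,"ay":0,"az":0}
    - {"tx":0,"ty":0.98,"tz":0,"ax":0,"ay":0,"az":0}
    - {"tx":0,"ty":0.98,"tz":0,"ax":0,"ay":0,"az":0}
    - {"tx":0,"ty":0.98,"tz":0,"ax":0,"ay":0,"az":0}

```text
clock: 32.08
eef_pos: [512.9, -64.3, 145.3]
tcp_rot: [3.14, -0.001, 0.126]
contact_force: [0.2, 0.4, -0.1]
opening: 0.183
grasp_force: 41.7
```

>>> step_arm:
  moves:
    - {"tx":0,"ty":0.98,"tz":0,"ax":0,"ay":0,"az":0}
    - {"tx":0,"ty":0.98,"tz":0,"ax":0,"ay":0,"az":0}
    - {"tx":0,"ty":0.98,"tz":0,"ax":0,"ay":0,"az":0}
    - {"tx":0,"ty":0.98,"tz":0,"ax":0,"ay":0,"az":0}
    - {"tx":0,"ty":0,"tz":0,"ax":0,"ay":0,"az":0}

```text
clock: 32.7
eef_pos: [525.2, -161.9, 145.2]
tcp_rot: [3.14, -0.001, 0.124]
contact_force: [-0.2, 0.3, -0.7]
opening: 0.177
grasp_force: 41.7
```

```bash
python3 - <<'E'
from h import *
go((521.3,-161.8,15),.126)
E
python3 clips.py
python3 shot.py scene c7.png 180 580 120 400
```

```text
t 32.7 pos [ 525.2 -161.9  145.2] rot [ 3.14e+00 -1.00e-03  1.24e-01] open 0.177 gf 41.7 F [-0.2  0.3 -0.7]
shift [-0.16 -0.03  5.21] turn [ 0.001 -0.    -0.001]
after turn: [-0.16 -0.02  5.21]
scene [441 190  11  17 139] zt 57.5 col [19. 18. 16.] n 62 [453.5 274. ] [15.6 25.7] 59.5 px [446. 197.]
scene [417 202  17  16 180] zt 46.4 col [189.  95.  32.] n 111 [457.6 213.9] [27.9 27.3] 4.1 px [425. 209.]
scene [433 216  15  18 170] zt 57.7 col [20. 18. 17.] n 80 [512.7 211.4] [24.6 18.3] 6.1 px [439. 224.]
top [171 156  55   7 208] zt 62.6 col [114. 117. 113.] n 55 [647.7 177.2] [103.2   3.7] 86.7 px [199. 159.]
top [175 220  12  14 145] zt 60.0 col [23. 22. 20.] n 95 [510.6 212.8] [23.6 16.9] 3.9 px [181. 227.]
top [173 248  16  14 199] zt 48.0 col [170.  96.  10.] n 155 [455.3 214.2] [26.  26.6] 0.1 px [180. 255.]
top [141 250  17  14 153] zt 59.7 col [23. 22. 20.] n 98 [451.5 275.3] [17.  23.1] 61.5 px [149. 257.]
t 32.85 pos [ 524.7 -160.   144.6] rot [3.141 0.    0.126] open 0.18 gf 41.7 F [ 0.6  1.3 -1.3]
shift [-20.01  -8.99   5.79] turn [ 0.  0. -0.]
cover n 4326 u -34.0 83.0 z [ 65.2 139.1 193.8] fit 51.1
```

View pics/c7.png

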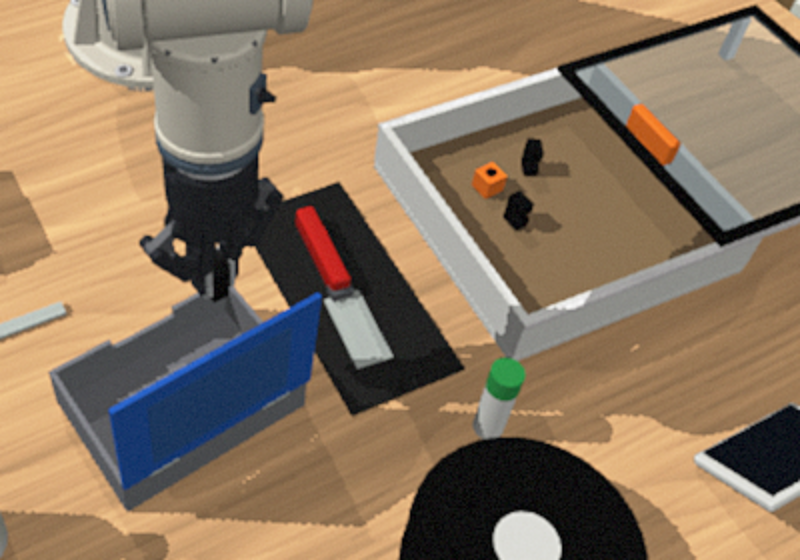

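The picture shows the clip held between the fingers over the case (215,285), two clips and the cube still on the plate, and the guard open. Lower and release.

>>> step_arm:
  moves:
    - {"tx":-0.14,"ty":0,"tz":1,"ax":0,"ay":0,"az":0}
    - {"tx":0,"ty":0,"tz":1,"ax":0,"ay":0,"az":0}
    - {"tx":0,"ty":0,"tz":1,"ax":0,"ay":0,"az":0}
    - {"tx":0,"ty":0,"tz":1,"ax":0,"ay":0,"az":0}
    - {"tx":0,"ty":0,"tz":0.7,"ax":0,"ay":0,"az":0}

```text
clock: 33.48
eef_pos: [521.0, -160.2, 25.9]
tcp_rot: [3.141, 0.001, 0.127]
contact_force: [0.1, -0.2, 0.5]
opening: 0.177
grasp_force: 41.7
```

>>> step_arm:
  moves:
    - {"tx":0,"ty":0,"tz":0.45,"ax":0,"ay":0,"az":0}
    - {"tx":0,"ty":0,"tz":0,"ax":0,"ay":0,"az":0}
    - {"tx":0,"ty":0,"tz":0,"ax":0,"ay":0,"az":0}

```text
clock: 33.85
eef_pos: [521.7, -161.2, 16.0]
tcp_rot: [3.14, -0.0, 0.126]
contact_force: [-1.2, 0.1, 0.6]
opening: 0.176
grasp_force: 42.1
```

>>> step_arm:
  moves:
    - {"tx":0,"ty":0,"tz":0,"ax":0,"ay":0,"az":0}
    - {"tx":0,"ty":0,"tz":0,"ax":0,"ay":0,"az":0}
    - {"tx":0,"ty":0,"tz":0,"ax":0,"ay":0,"az":0}
  gripper: 0.35

```text
clock: 34.22
eef_pos: [521.4, -161.3, 15.7]
tcp_rot: [3.141, 0.0, 0.126]
contact_force: [0.8, -0.6, 0.4]
opening: 0.351
grasp_force: 0.0
```

>>> step_arm:
  moves:
    - {"tx":0,"ty":0,"tz":-0.6,"ax":0,"ay":0,"az":0}
    - {"tx":0,"ty":0,"tz":-1,"ax":0,"ay":0,"az":0}
    - {"tx":0,"ty":0,"tz":-1,"ax":0,"ay":0,"az":0}
    - {"tx":0,"ty":0,"tz":-1,"ax":0,"ay":0,"az":0}
    - {"tx":-0.5,"ty":-0.98,"tz":-1,"ax":0,"ay":0,"az":0}

```text
clock: 34.85
eef_pos: [506.9, -139.1, 132.5]
tcp_rot: [3.14, -0.002, 0.125]
contact_force: [-0.1, 0.8, 0.3]
opening: 0.351
grasp_force: 0.0
```

```bash
python3 - <<'E'
from h import *
go((511.3,212.6,140),.08)
E
```

```text
t 34.85 pos [ 506.9 -139.1  132.5] rot [ 3.14e+00 -2.00e-03  1.25e-01] open 0.351 gf 0.0 F [-0.1  0.8  0.3]
shift [  1.92 -13.94  -0.32] turn [ 0.001 -0.001  0.028]
after turn: [  1.3  -14.01  -0.3 ]
```

>>> step_arm:
  moves:
    - {"tx":0,"ty":-0.5,"tz":-0.3,"ax":0,"ay":0,"az":0.028}
    - {"tx":0.09,"ty":-1,"tz":0,"ax":0,"ay":0,"az":0}
    - {"tx":0.09,"ty":-1,"tz":0,"ax":0,"ay":0,"az":0}
    - {"tx":0.09,"ty":-1,"tz":0,"ax":0,"ay":0,"az":0}
    - {"tx":0.09,"ty":-1,"tz":0,"ax":0,"ay":0,"az":0}
  gripper: 0.5

```text
clock: 35.48
eef_pos: [505.2, -24.7, 138.9]
tcp_rot: [3.141, -0.001, 0.082]
contact_force: [0.3, -0.6, -0.3]
opening: 0.499
grasp_force: 0.0
```

>>> step_arm:
  moves:
    - {"tx":0.09,"ty":-1,"tz":0,"ax":0,"ay":0,"az":0}
    - {"tx":0.09,"ty":-1,"tz":0,"ax":0,"ay":0,"az":0}
    - {"tx":0.09,"ty":-1,"tz":0,"ax":0,"ay":0,"az":0}
    - {"tx":0.09,"ty":-1,"tz":0,"ax":0,"ay":0,"az":0}
    - {"tx":0.09,"ty":-1,"tz":0,"ax":0,"ay":0,"az":0}

```text
clock: 36.1
eef_pos: [506.2, 100.8, 138.8]
tcp_rot: [3.141, -0.0, 0.082]
contact_force: [0.4, 0.0, -0.1]
opening: 0.498
grasp_force: 0.0
```

>>> step_arm:
  moves:
    - {"tx":0.09,"ty":-1,"tz":0,"ax":0,"ay":0,"az":0}
    - {"tx":0.09,"ty":-1,"tz":0,"ax":0,"ay":0,"az":0}
    - {"tx":0.09,"ty":-1,"tz":0,"ax":0,"ay":0,"az":0}
    - {"tx":0.09,"ty":-1,"tz":0,"ax":0,"ay":0,"az":0}
    - {"tx":0,"ty":0,"tz":0,"ax":0,"ay":0,"az":0}

```text
clock: 36.72
eef_pos: [507.0, 201.6, 138.6]
tcp_rot: [3.141, -0.001, 0.084]
contact_force: [0.3, 0.4, 0.3]
opening: 0.5
grasp_force: 0.0
```

```bash
python3 clips.py; python3 - <<'E'
from h import *
go((511.3,212.6,28),.08)
E
```

```text
scene [400 170  25  19 184] zt 61.4 col [136. 137. 133.] n 40 [372.  237.6] [50.4  3.9] 89.3 px [414. 179.]
scene [441 190  11  17 139] zt 57.4 col [18. 16. 15.] n 66 [453.9 274.1] [15.5 27. ] 57.9 px [446. 197.]
scene [417 202  17  16 178] zt 46.1 col [186.  93.  32.] n 111 [456.3 213.3] [27.5 30. ] 89.2 px [425. 209.]
scene [433 216  15  18 176] zt 57.5 col [19. 17. 16.] n 80 [513.3 212. ] [18.8 25.8] 82.4 px [439. 224.]
top [169 156  57   7 217] zt 62.9 col [104. 107. 103.] n 54 [646.5 179.5] [106.9   2.6] 86.9 px [197. 159.]
top [176 228  11   6  60] zt 59.3 col [21. 21. 19.] n 32 [502.8 212. ] [ 8.4 14.7] 1.5 px [181. 231.]
top [179 248  10  14 102] zt 48.0 col [170.  97.  16.] n 74 [455.4 206.8] [26.2 12.6] 12.3 px [184. 254.]
t 36.83 pos [506.7 200.1 138.2] rot [3.141 0.    0.083] open 0.499 gf 0.0 F [-0.2  0.  -0.6]
shift [ 0.22 -0.49  4.41] turn [0.001 0.    0.002]
after turn: [ 0.22 -0.49  4.41]
```

>>> step_arm:
  moves:
    - {"tx":0.22,"ty":-0.49,"tz":1,"ax":0,"ay":0,"az":0}
    - {"tx":0,"ty":0,"tz":1,"ax":0,"ay":0,"az":0}
    - {"tx":0,"ty":0,"tz":1,"ax":0,"ay":0,"az":0}
    - {"tx":0,"ty":0,"tz":0.8,"ax":0,"ay":0,"az":0}
    - {"tx":0,"ty":0,"tz":0.6,"ax":0,"ay":0,"az":0}

```text
clock: 37.45
eef_pos: [511.1, 211.9, 27.0]
tcp_rot: [3.14, 0.001, 0.081]
contact_force: [0.2, -1.1, -0.3]
opening: 0.496
grasp_force: 0.0
```

>>> step_arm:
  moves:
    - {"tx":0,"ty":0,"tz":0,"ax":0,"ay":0,"az":0}
    - {"tx":0,"ty":0,"tz":0,"ax":0,"ay":0,"az":0}
    - {"tx":0,"ty":0,"tz":0,"ax":0,"ay":0,"az":0}
    - {"tx":0,"ty":0,"tz":0,"ax":0,"ay":0,"az":0}
  gripper: 0
  newtons: 40

```text
clock: 37.95
eef_pos: [511.6, 213.1, 28.2]
tcp_rot: [3.141, -0.0, 0.082]
contact_force: [-0.1, 0.7, -0.7]
opening: 0.183
grasp_force: 42.0
```

>>> step_arm:
  moves:
    - {"tx":0,"ty":0,"tz":-0.6,"ax":0,"ay":0,"az":0}
    - {"tx":0,"ty":0,"tz":-1,"ax":0,"ay":0,"az":0}
    - {"tx":0,"ty":0,"tz":-1,"ax":0,"ay":0,"az":0}
    - {"tx":0,"ty":0,"tz":-1,"ax":0,"ay":0,"az":0}
    - {"tx":0,"ty":0,"tz":-1,"ax":0,"ay":0,"az":0}

```text
clock: 38.58
eef_pos: [511.4, 213.1, 144.7]
tcp_rot: [3.141, -0.001, 0.082]
contact_force: [-0.3, 0.2, 0.2]
opening: 0.18
grasp_force: 42.0
```

```bash
python3 - <<'E'
from h import *
go((527.6,-211.4,145),.126)
E
```

```text
t 38.58 pos [511.4 213.1 144.7] rot [ 3.141e+00 -1.000e-03  8.200e-02] open 0.18 gf 42.0 F [-0.3  0.2  0.2]
shift [-0.75 16.98 -0.  ] turn [ 0.    -0.    -0.028]
after turn: [-1.490e+00  1.693e+01 -1.000e-02]
```

>>> step_arm:
  moves:
    - {"tx":-0.3,"ty":0.9,"tz":0,"ax":0,"ay":0,"az":-0.028}
    - {"tx":-0.3,"ty":1,"tz":0,"ax":0,"ay":0,"az":0}
    - {"tx":-0.3,"ty":1,"tz":0,"ax":0,"ay":0,"az":0}
    - {"tx":-0.3,"ty":1,"tz":0,"ax":0,"ay":0,"az":0}
    - {"tx":-0.3,"ty":1,"tz":0,"ax":0,"ay":0,"az":0}

```text
clock: 39.2
eef_pos: [488.5, 86.3, 143.9]
tcp_rot: [3.141, -0.001, 0.126]
contact_force: [-1.4, 0.1, -0.1]
opening: 0.178
grasp_force: 42.0
```

>>> step_arm:
  moves:
    - {"tx":0,"ty":1,"tz":0,"ax":0,"ay":0,"az":0}
    - {"tx":0,"ty":1,"tz":0,"ax":0,"ay":0,"az":0}
    - {"tx":0,"ty":1,"tz":0,"ax":0,"ay":0,"az":0}
    - {"tx":0,"ty":1,"tz":0,"ax":0,"ay":0,"az":0}
    - {"tx":0,"ty":1,"tz":0,"ax":0,"ay":0,"az":0}

```text
clock: 39.83
eef_pos: [504.5, -37.8, 144.0]
tcp_rot: [3.141, -0.001, 0.126]
contact_force: [0.5, 0.5, 0.2]
opening: 0.177
grasp_force: 42.0
```

>>> step_arm:
  moves:
    - {"tx":0,"ty":1,"tz":0,"ax":0,"ay":0,"az":0}
    - {"tx":0,"ty":1,"tz":0,"ax":0,"ay":0,"az":0}
    - {"tx":0,"ty":1,"tz":0,"ax":0,"ay":0,"az":0}
    - {"tx":0,"ty":1,"tz":0,"ax":0,"ay":0,"az":0}
    - {"tx":0,"ty":1,"tz":0,"ax":0,"ay":0,"az":0}

```text
clock: 40.45
eef_pos: [520.1, -161.8, 144.1]
tcp_rot: [3.14, -0.0, 0.126]
contact_force: [1.2, -0.2, -0.7]
opening: 0.182
grasp_force: 42.0
```

>>> step_arm:
  moves:
    - {"tx":0,"ty":1,"tz":0,"ax":0,"ay":0,"az":0}
    - {"tx":0,"ty":1,"tz":0,"ax":0,"ay":0,"az":0}
    - {"tx":0,"ty":0,"tz":0,"ax":0,"ay":0,"az":0}
    - {"tx":0,"ty":0,"tz":0,"ax":0,"ay":0,"az":0}

```text
clock: 40.95
eef_pos: [526.0, -210.1, 143.5]
tcp_rot: [3.141, 0.0, 0.126]
contact_force: [-0.3, 1.1, -0.2]
opening: 0.18
grasp_force: 42.0
```

```bash
python3 clips.py; python3 - <<'E'
from h import *
go((527.6,-211.4,15),.126)
p,d=grab('scene');C=cloud('scene',d);g=p.max(-1);P=C[(d>0)&(g<45)]
ex=np.array([np.cos(.126),np.sin(.126)]);ey=np.array([-ex[1],ex[0]])
q=P[:,:2]-[542.5,-209.5];u=q@ex;v=q@ey
s=(abs(u)<64)&(abs(v)<94)&(P[:,2]>12)
for lo in range(12,170,10):
    k=s&(P[:,2]>=lo)&(P[:,2]<lo+10)
    if k.sum()>5: print(lo,k.sum(),u[k].min().round(),u[k].max().round(),v[k].min().round(),v[k].max().round())
E
```

```text
scene [442 190  10  17 139] zt 57.6 col [19. 18. 17.] n 66 [454.1 274.3] [16.1 26. ] 55.3 px [446. 198.]
scene [417 202  17  15 177] zt 45.7 col [190.  96.  33.] n 113 [456.6 213.7] [27.7 27.4] 88.3 px [425. 209.]
top [167 156  59   7 211] zt 63.1 col [109. 111. 107.] n 55 [647.6 181.4] [110.3   3.1] 86.6 px [198. 159.]
top [173 248  16  14 198] zt 47.7 col [172.  97.  10.] n 174 [455.3 214.4] [26.  26.6] 0.4 px [180. 255.]
top [141 250  17  15 154] zt 59.1 col [23. 22. 20.] n 101 [451.4 275.2] [17.3 23.5] 63.0 px [149. 257.]
t 41.05 pos [ 526.  -209.8  143.3] rot [3.141e+00 1.000e-03 1.260e-01] open 0.181 gf 42.0 F [-0.1 -0.3 -1. ]
shift [0.06 0.07 5.13] turn [0. 0. 0.]
after turn: [0.06 0.07 5.13]
32 35 -26.0 -12.0 42.0 57.0
42 17 -24.0 -13.0 42.0 55.0
132 14 -8.0 -3.0 -7.0 8.0
142 42 -11.0 -2.0 -6.0 10.0
152 24 -16.0 -4.0 -20.0 20.0
162 73 -24.0 -3.0 -20.0 21.0
```

>>> step_arm:
  moves:
    - {"tx":0.06,"ty":0.07,"tz":1,"ax":0,"ay":0,"az":0}
    - {"tx":0,"ty":0,"tz":1,"ax":0,"ay":0,"az":0}
    - {"tx":0,"ty":0,"tz":1,"ax":0,"ay":0,"az":0}
    - {"tx":0,"ty":0,"tz":1,"ax":0,"ay":0,"az":0}
    - {"tx":0,"ty":0,"tz":0.7,"ax":0,"ay":0,"az":0}

```text
clock: 41.72
eef_pos: [527.5, -211.6, 24.5]
tcp_rot: [3.141, 0.001, 0.127]
contact_force: [0.0, -0.7, -0.5]
opening: 0.18
grasp_force: 42.0
```

>>> step_arm:
  moves:
    - {"tx":0,"ty":0,"tz":0.4,"ax":0,"ay":0,"az":0}
    - {"tx":0,"ty":0,"tz":0,"ax":0,"ay":0,"az":0}
    - {"tx":0,"ty":0,"tz":0,"ax":0,"ay":0,"az":0}

```text
clock: 42.1
eef_pos: [528.4, -212.4, 16.2]
tcp_rot: [3.14, -0.0, 0.126]
contact_force: [0.1, -1.1, -0.2]
opening: 0.183
grasp_force: 42.0
```

>>> step_arm:
  moves:
    - {"tx":0,"ty":0,"tz":0,"ax":0,"ay":0,"az":0}
    - {"tx":0,"ty":0,"tz":0,"ax":0,"ay":0,"az":0}
    - {"tx":0,"ty":0,"tz":0,"ax":0,"ay":0,"az":0}
  gripper: 0.32

```text
clock: 42.48
eef_pos: [528.0, -212.3, 15.8]
tcp_rot: [3.141, 0.0, 0.126]
contact_force: [0.5, -0.4, 0.1]
opening: 0.32
grasp_force: 0.0
```

>>> step_arm:
  moves:
    - {"tx":0,"ty":0,"tz":-0.6,"ax":0,"ay":0,"az":0}
    - {"tx":0,"ty":0,"tz":-1,"ax":0,"ay":0,"az":0}
    - {"tx":0,"ty":0,"tz":-1,"ax":0,"ay":0,"az":0}
    - {"tx":0,"ty":0,"tz":-1,"ax":0,"ay":0,"az":0}
    - {"tx":-0.5,"ty":-0.98,"tz":-1,"ax":0,"ay":0,"az":0}

```text
clock: 43.1
eef_pos: [513.5, -190.3, 132.6]
tcp_rot: [3.139, -0.002, 0.125]
contact_force: [0.8, 0.3, -0.1]
opening: 0.319
grasp_force: 0.0
```

```bash
python3 - <<'E'
from h import *
go((452.3,274.6,140),-.48)
E
```

```text
t 43.1 pos [ 513.5 -190.3  132.6] rot [ 3.139e+00 -2.000e-03  1.250e-01] open 0.319 gf 0.0 F [ 0.8  0.3 -0.1]
shift [ -0.11 -18.75  -0.34] turn [ 0.001 -0.002  0.385]
after turn: [-10.76 -15.36  -0.3 ]
```

>>> step_arm:
  moves:
    - {"tx":0,"ty":-0.7,"tz":-0.3,"ax":0,"ay":0,"az":0}
    - {"tx":0,"ty":-1,"tz":0,"ax":0,"ay":0,"az":0}
    - {"tx":0,"ty":-1,"tz":0,"ax":0,"ay":0,"az":0}
    - {"tx":0,"ty":-1,"tz":0,"ax":0,"ay":0,"az":0}
    - {"tx":0,"ty":-1,"tz":0,"ax":0,"ay":0,"az":0}
  gripper: 0.5

```text
clock: 43.72
eef_pos: [497.6, -71.6, 137.8]
tcp_rot: [3.141, 0.001, 0.126]
contact_force: [0.5, 0.2, 0.0]
opening: 0.505
grasp_force: 0.0
```

>>> step_arm:
  moves:
    - {"tx":0,"ty":-1,"tz":0,"ax":0,"ay":0,"az":0}
    - {"tx":0,"ty":-1,"tz":0,"ax":0,"ay":0,"az":0}
    - {"tx":0,"ty":-1,"tz":0,"ax":0,"ay":0,"az":0}
    - {"tx":0,"ty":-1,"tz":0,"ax":0,"ay":0,"az":0}
    - {"tx":0,"ty":-1,"tz":0,"ax":0,"ay":0,"az":0}

```text
clock: 44.35
eef_pos: [481.8, 52.4, 137.7]
tcp_rot: [3.141, 0.001, 0.126]
contact_force: [0.6, -0.2, -0.3]
opening: 0.499
grasp_force: 0.0
```

>>> step_arm:
  moves:
    - {"tx":0,"ty":-1,"tz":0,"ax":0,"ay":0,"az":0}
    - {"tx":0,"ty":-1,"tz":0,"ax":0,"ay":0,"az":0}
    - {"tx":0,"ty":-1,"tz":0,"ax":0,"ay":0,"az":0}
    - {"tx":0,"ty":-1,"tz":0,"ax":0,"ay":0,"az":0}
    - {"tx":0,"ty":-1,"tz":0,"ax":0,"ay":0,"az":0}

```text
clock: 44.98
eef_pos: [466.0, 176.4, 137.6]
tcp_rot: [3.141, 0.001, 0.126]
contact_force: [0.2, 0.3, 0.1]
opening: 0.495
grasp_force: 0.0
```

>>> step_arm:
  moves:
    - {"tx":0,"ty":-1,"tz":0,"ax":0,"ay":0,"az":0}
    - {"tx":0,"ty":-1,"tz":0,"ax":0,"ay":0,"az":0}
    - {"tx":0,"ty":-1,"tz":0,"ax":0,"ay":0,"az":0}
    - {"tx":0,"ty":-1,"tz":0,"ax":0,"ay":0,"az":0}
    - {"tx":0,"ty":0,"tz":0,"ax":0,"ay":0,"az":0.096}

```text
clock: 45.6
eef_pos: [453.4, 276.4, 137.5]
tcp_rot: [3.141, 0.0, -0.026]
contact_force: [-0.2, -0.4, 0.4]
opening: 0.498
grasp_force: 0.0
```

>>> step_arm:
  moves:
    - {"tx":0,"ty":0,"tz":0,"ax":0,"ay":0,"az":0.096}
    - {"tx":0,"ty":0,"tz":0,"ax":0,"ay":0,"az":0.096}
    - {"tx":0,"ty":0,"tz":0,"ax":0,"ay":0,"az":0.097}
    - {"tx":0,"ty":0,"tz":0,"ax":0,"ay":0,"az":0}

```text
clock: 46.1
eef_pos: [453.4, 274.7, 137.4]
tcp_rot: [3.14, 0.0, -0.477]
contact_force: [-0.4, 0.1, 0.6]
opening: 0.503
grasp_force: 0.0
```

```bash
python3 clips.py; python3 - <<'E'
from h import *
go((452.3,274.6,28),-.48)
E
```

```text
scene [442 190  10  16 136] zt 57.2 col [20. 18. 17.] n 65 [454.4 274.1] [16.  29.2] 65.5 px [446. 197.]
scene [417 202  17  15 179] zt 45.7 col [185.  92.  31.] n 116 [456.2 213.3] [29.2 28.6] 2.7 px [425. 209.]
top [167 156  59   7 218] zt 63.3 col [107. 109. 105.] n 54 [647.5 182.2] [108.3   2.3] 86.9 px [198. 159.]
top [173 248  15  14 198] zt 48.4 col [169.  95.  10.] n 152 [455.1 214.3] [25.8 26.4] 1.5 px [180. 255.]
top [146 250  11   8  48] zt 59.0 col [23. 23. 22.] n 28 [459.6 270.9] [15.2  7.4] 51.1 px [151. 253.]
t 46.2 pos [453.5 274.6 137.5] rot [ 3.14   0.    -0.475] open 0.499 gf 0.0 F [-0.   0.5 -0.2]
shift [-0.04  0.02  4.38] turn [0.001 0.    0.003]
after turn: [-0.04  0.02  4.38]
```

>>> step_arm:
  moves:
    - {"tx":-0.02,"ty":0,"tz":1,"ax":0,"ay":0,"az":0}
    - {"tx":0,"ty":0,"tz":1,"ax":0,"ay":0,"az":0}
    - {"tx":0,"ty":0,"tz":1,"ax":0,"ay":0,"az":0}
    - {"tx":0,"ty":0,"tz":0.8,"ax":0,"ay":0,"az":0}
    - {"tx":0,"ty":0,"tz":0.57,"ax":0,"ay":0,"az":0}
  gripper: 0.42

```text
clock: 46.82
eef_pos: [452.9, 274.4, 27.4]
tcp_rot: [3.14, 0.0, -0.477]
contact_force: [-0.5, 0.5, 0.2]
opening: 0.422
grasp_force: 0.0
```

>>> step_arm:
  moves:
    - {"tx":0,"ty":0,"tz":0,"ax":0,"ay":0,"az":0}
    - {"tx":0,"ty":0,"tz":0,"ax":0,"ay":0,"az":0}
    - {"tx":0,"ty":0,"tz":0,"ax":0,"ay":0,"az":0}
    - {"tx":0,"ty":0,"tz":0,"ax":0,"ay":0,"az":0}
  gripper: 0
  newtons: 40

```text
clock: 47.32
eef_pos: [453.5, 274.7, 28.9]
tcp_rot: [3.142, -0.001, -0.479]
contact_force: [-0.5, 0.5, -0.6]
opening: 0.179
grasp_force: 41.4
```

>>> step_arm:
  moves:
    - {"tx":0,"ty":0,"tz":-0.6,"ax":0,"ay":0,"az":0}
    - {"tx":0,"ty":0,"tz":-1,"ax":0,"ay":0,"az":0}
    - {"tx":0,"ty":0,"tz":-1,"ax":0,"ay":0,"az":0}
    - {"tx":0,"ty":0,"tz":-1,"ax":0,"ay":0,"az":0}
    - {"tx":0,"ty":0,"tz":-1,"ax":0,"ay":0,"az":0}

```text
clock: 47.95
eef_pos: [453.3, 274.7, 145.4]
tcp_rot: [3.142, -0.001, -0.479]
contact_force: [-0.4, -0.3, 0.2]
opening: 0.181
grasp_force: 41.4
```

>>> step_arm:
  moves:
    - {"tx":0,"ty":0,"tz":0,"ax":0,"ay":0,"az":-0.096}
    - {"tx":0,"ty":0,"tz":0,"ax":0,"ay":0,"az":-0.096}
    - {"tx":0,"ty":0,"tz":0,"ax":0,"ay":0,"az":-0.096}
    - {"tx":0,"ty":0,"tz":0,"ax":0,"ay":0,"az":-0.096}
    - {"tx":0,"ty":0,"tz":0,"ax":0,"ay":0,"az":0}

```text
clock: 48.58
eef_pos: [453.4, 274.7, 144.4]
tcp_rot: [3.141, -0.0, 0.123]
contact_force: [0.6, 0.8, -0.2]
opening: 0.18
grasp_force: 41.5
```

```bash
python3 - <<'E'
from h import *
go((533.9,-261,145),.126)
E
```

```text
t 48.58 pos [453.4 274.7 144.4] rot [ 3.141 -0.     0.123] open 0.18 gf 41.5 F [ 0.6  0.8 -0.2]
shift [ 5.600e-01  2.166e+01 -2.000e-02] turn [ 0.    -0.    -0.002]
after turn: [ 0.5  21.66 -0.03]
```

>>> step_arm:
  moves:
    - {"tx":0,"ty":0.9,"tz":0,"ax":0,"ay":0,"az":-0.002}
    - {"tx":0,"ty":1,"tz":0,"ax":0,"ay":0,"az":0}
    - {"tx":0,"ty":1,"tz":0,"ax":0,"ay":0,"az":0}
    - {"tx":0,"ty":1,"tz":0,"ax":0,"ay":0,"az":0}
    - {"tx":0,"ty":1,"tz":0,"ax":0,"ay":0,"az":0}

```text
clock: 49.2
eef_pos: [468.9, 152.3, 144.1]
tcp_rot: [3.141, -0.0, 0.124]
contact_force: [0.1, -0.8, 0.1]
opening: 0.178
grasp_force: 41.5
```

>>> step_arm:
  moves:
    - {"tx":0,"ty":1,"tz":0,"ax":0,"ay":0,"az":0}
    - {"tx":0,"ty":1,"tz":0,"ax":0,"ay":0,"az":0}
    - {"tx":0,"ty":1,"tz":0,"ax":0,"ay":0,"az":0}
    - {"tx":0,"ty":1,"tz":0,"ax":0,"ay":0,"az":0}
    - {"tx":0,"ty":1,"tz":0,"ax":0,"ay":0,"az":0}

```text
clock: 49.82
eef_pos: [484.8, 28.3, 144.2]
tcp_rot: [3.141, -0.0, 0.123]
contact_force: [0.7, 0.5, -0.3]
opening: 0.176
grasp_force: 41.5
```

>>> step_arm:
  moves:
    - {"tx":0,"ty":1,"tz":0,"ax":0,"ay":0,"az":0}
    - {"tx":0,"ty":1,"tz":0,"ax":0,"ay":0,"az":0}
    - {"tx":0,"ty":1,"tz":0,"ax":0,"ay":0,"az":0}
    - {"tx":0,"ty":1,"tz":0,"ax":0,"ay":0,"az":0}
    - {"tx":0,"ty":1,"tz":0,"ax":0,"ay":0,"az":0}

```text
clock: 50.45
eef_pos: [500.6, -95.7, 144.3]
tcp_rot: [3.141, 0.0, 0.123]
contact_force: [-0.3, -0.5, 0.8]
opening: 0.179
grasp_force: 41.5
```

>>> step_arm:
  moves:
    - {"tx":0,"ty":1,"tz":0,"ax":0,"ay":0,"az":0}
    - {"tx":0,"ty":1,"tz":0,"ax":0,"ay":0,"az":0}
    - {"tx":0,"ty":1,"tz":0,"ax":0,"ay":0,"az":0}
    - {"tx":0,"ty":1,"tz":0,"ax":0,"ay":0,"az":0}
    - {"tx":0,"ty":1,"tz":0,"ax":0,"ay":0,"az":0}

```text
clock: 51.08
eef_pos: [516.5, -219.7, 144.4]
tcp_rot: [3.141, 0.0, 0.123]
contact_force: [0.6, -0.2, 0.1]
opening: 0.178
grasp_force: 41.5
```

>>> step_arm:
  moves:
    - {"tx":0.25,"ty":1,"tz":0,"ax":0,"ay":0,"az":0}
    - {"tx":0.25,"ty":0.75,"tz":0,"ax":0,"ay":0,"az":0}
    - {"tx":0,"ty":0,"tz":0,"ax":0,"ay":0,"az":0}
    - {"tx":0,"ty":0,"tz":0,"ax":0,"ay":0,"az":0}

```text
clock: 51.58
eef_pos: [534.0, -260.0, 143.7]
tcp_rot: [3.141, 0.001, 0.127]
contact_force: [-0.7, 0.6, 0.2]
opening: 0.183
grasp_force: 41.5
```

```bash
python3 clips.py; cat > box.py <<'E'
from h import *
p,d=grab('scene');C=cloud('scene',d);g=p.max(-1);P=C[(d>0)&(g<45)]
ex=np.array([np.cos(.126),np.sin(.126)]);ey=np.array([-ex[1],ex[0]])
q=P[:,:2]-[542.5,-209.5];u=q@ex;v=q@ey
s=(abs(u)<64)&(abs(v)<94)&(P[:,2]>30)
for lo in range(12,160,10):
    for a in range(-90,90,30):
        k=s&(P[:,2]>=lo)&(P[:,2]<lo+10)&(v>=a)&(v<a+30)
        if k.sum()>5: print(lo,a,k.sum(),u[k].min().round(),u[k].max().round(),v[k].min().round(),v[k].max().round())
E
python3 box.py; python3 - <<'E'
from h import *
go((533.9,-261,15),.126)
E
```

```text
scene [417 202  17  16 177] zt 46.1 col [192.  97.  33.] n 111 [456.9 213.4] [26.9 27.3] 1.7 px [425. 209.]
top [170 156  56   7 212] zt 64.2 col [102. 104. 100.] n 45 [646.8 177.3] [100.4   3.1] 87.3 px [198. 159.]
top [173 248  16  14 199] zt 48.3 col [172.  97.  10.] n 162 [455.2 214.2] [26.1 26.3] 1.3 px [180. 255.]
32 30 35 -27.0 -12.0 42.0 57.0
42 30 15 -24.0 -14.0 42.0 56.0
132 -60 9 -5.0 -2.0 -56.0 -43.0
142 -60 46 -10.0 -2.0 -57.0 -41.0
152 -90 9 -16.0 -4.0 -70.0 -65.0
152 -60 19 -8.0 -2.0 -57.0 -31.0
t 51.73 pos [ 534.1 -259.9  143.8] rot [3.141e+00 1.000e-03 1.280e-01] open 0.181 gf 41.5 F [ 0.1  0.3 -0.1]
shift [-0.01  0.04  5.15] turn [0.    0.001 0.001]
after turn: [-0.01  0.04  5.15]
```

>>> step_arm:
  moves:
    - {"tx":0,"ty":0.03,"tz":1,"ax":0,"ay":0,"az":0}
    - {"tx":0,"ty":0,"tz":1,"ax":0,"ay":0,"az":0}
    - {"tx":0,"ty":0,"tz":1,"ax":0,"ay":0,"az":0}
    - {"tx":0,"ty":0,"tz":1,"ax":0,"ay":0,"az":0}
    - {"tx":0,"ty":0,"tz":0.7,"ax":0,"ay":0,"az":0}

```text
clock: 52.35
eef_pos: [534.0, -260.9, 25.3]
tcp_rot: [3.141, 0.001, 0.128]
contact_force: [-0.3, -0.6, -0.3]
opening: 0.179
grasp_force: 41.5
```

>>> step_arm:
  moves:
    - {"tx":0,"ty":0,"tz":0.42,"ax":0,"ay":0,"az":0}
    - {"tx":0,"ty":0,"tz":0,"ax":0,"ay":0,"az":0}
    - {"tx":0,"ty":0,"tz":0,"ax":0,"ay":0,"az":0}

```text
clock: 52.72
eef_pos: [535.0, -261.8, 16.5]
tcp_rot: [3.14, -0.0, 0.127]
contact_force: [0.0, 0.1, -0.0]
opening: 0.18
grasp_force: 41.5
```

>>> step_arm:
  moves:
    - {"tx":0,"ty":0,"tz":0,"ax":0,"ay":0,"az":0}
    - {"tx":0,"ty":0,"tz":0,"ax":0,"ay":0,"az":0}
    - {"tx":0,"ty":0,"tz":0,"ax":0,"ay":0,"az":0}
  gripper: 0.32

```text
clock: 53.1
eef_pos: [534.6, -261.6, 16.1]
tcp_rot: [3.14, 0.0, 0.127]
contact_force: [0.6, 1.1, -0.3]
opening: 0.323
grasp_force: 0.0
```

>>> step_arm:
  moves:
    - {"tx":0,"ty":0,"tz":-0.6,"ax":0,"ay":0,"az":0}
    - {"tx":0,"ty":0,"tz":-1,"ax":0,"ay":0,"az":0}
    - {"tx":0,"ty":0,"tz":-1,"ax":0,"ay":0,"az":0}
    - {"tx":0,"ty":0,"tz":-1,"ax":0,"ay":0,"az":0}
    - {"tx":0,"ty":0,"tz":-1,"ax":0,"ay":0,"az":0}

```text
clock: 53.72
eef_pos: [534.5, -261.5, 132.7]
tcp_rot: [3.14, -0.0, 0.127]
contact_force: [0.0, -0.6, 0.8]
opening: 0.323
grasp_force: 0.0
```

>>> step_arm:
  moves:
    - {"tx":0,"ty":-0.4,"tz":-1,"ax":0,"ay":0,"az":0}
    - {"tx":0,"ty":-0.4,"tz":-1,"ax":0,"ay":0,"az":0}
    - {"tx":0,"ty":-0.4,"tz":-1,"ax":0,"ay":0,"az":0}
    - {"tx":0,"ty":-0.4,"tz":-1,"ax":0,"ay":0,"az":0}
    - {"tx":0,"ty":-0.4,"tz":0,"ax":0,"ay":0,"az":0}

```text
clock: 54.35
eef_pos: [529.2, -211.8, 233.6]
tcp_rot: [3.138, -0.004, 0.127]
contact_force: [-0.9, -0.2, -0.7]
opening: 0.321
grasp_force: 0.0
```

>>> step_arm:
  moves:
    - {"tx":1,"ty":0,"tz":0,"ax":0,"ay":0,"az":0}
    - {"tx":1,"ty":0,"tz":0,"ax":0,"ay":0,"az":0}
    - {"tx":1,"ty":0,"tz":0,"ax":0,"ay":0,"az":0}
    - {"tx":1,"ty":0,"tz":0,"ax":0,"ay":0,"az":0}
    - {"tx":1,"ty":0,"tz":0,"ax":0,"ay":0,"az":0}
  gripper: 0

```text
clock: 54.98
eef_pos: [652.3, -195.4, 229.8]
tcp_rot: [3.141, 0.002, 0.128]
contact_force: [-0.1, 0.5, 0.7]
opening: -0.001
grasp_force: 0.0
```

```bash
python3 clips.py; python3 - <<'E'
from h import *
P=np.array([542.5,-209.5])+110*np.array([.992,.126])
go((*P,165),.126)
p,d=grab('top');cv2.imwrite('pics/t8.png',cv2.resize(p[130:290,300:480,::-1],(675,600)))
E
```

```text
scene [417 202  17  16 178] zt 46.2 col [186.  93.  32.] n 110 [456.7 213.5] [27.  27.5] 1.1 px [425. 209.]
top [169 156  57   7 208] zt 63.6 col [110. 113. 109.] n 48 [646.8 179.5] [107.1   4.9] 88.8 px [198. 159.]
top [173 248  16  15 201] zt 48.5 col [163.  91.  10.] n 154 [455.1 214.2] [26.  26.5] 0.2 px [180. 255.]
t 55.08 pos [ 653.5 -195.1  229.6] rot [3.141e+00 1.000e-03 1.280e-01] open 0.002 gf 0.0 F [-0.9 -1.4  0.8]
shift [-0.07  0.01  2.59] turn [0.    0.    0.002]
after turn: [-0.08  0.01  2.59]
```

View pics/t8.png

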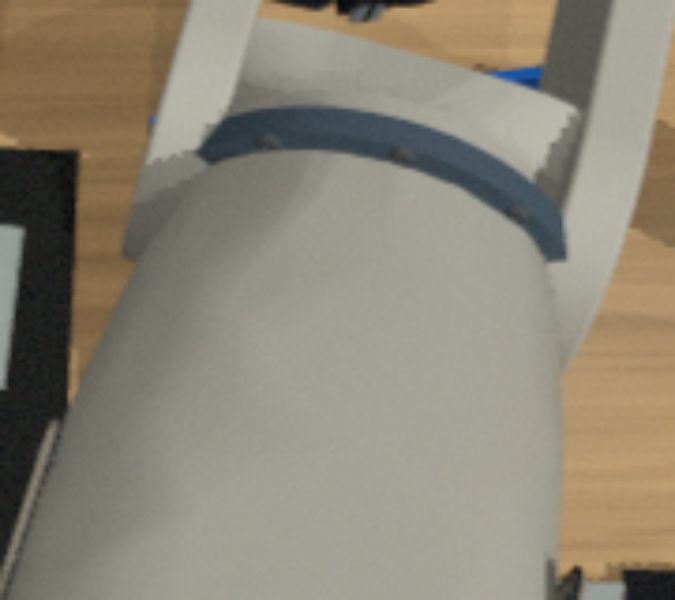

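The top view is blocked by the arm, but both views show only the cube left on the plate. The grip readings stayed steady until each release in the case. Now swing the cover shut from behind.

>>> step_arm:
  moves:
    - {"tx":0,"ty":0,"tz":0.9,"ax":0,"ay":0,"az":0}
    - {"tx":0,"ty":0,"tz":0.9,"ax":0,"ay":0,"az":0}
    - {"tx":0,"ty":0,"tz":0.8,"ax":0,"ay":0,"az":0}
    - {"tx":-0.5,"ty":0,"tz":0,"ax":0,"ay":0,"az":0}
    - {"tx":-0.5,"ty":0,"tz":0,"ax":0,"ay":0,"az":0}

```text
clock: 55.75
eef_pos: [626.5, -199.3, 166.2]
tcp_rot: [3.141, 0.0, 0.127]
contact_force: [1.6, 1.0, -1.3]
opening: -0.0
grasp_force: 0.8
```

>>> step_arm:
  moves:
    - {"tx":-0.5,"ty":0,"tz":0.1,"ax":0,"ay":0,"az":0}
    - {"tx":-0.5,"ty":0,"tz":0.2,"ax":0,"ay":0,"az":0}
    - {"tx":-0.5,"ty":0,"tz":0.2,"ax":0,"ay":0,"az":0}
    - {"tx":-0.55,"ty":0,"tz":0.3,"ax":0,"ay":0,"az":0}
    - {"tx":0,"ty":0,"tz":0,"ax":0,"ay":0,"az":0}

```text
clock: 56.38
eef_pos: [574.5, -205.5, 144.7]
tcp_rot: [-3.141, 0.003, 0.127]
contact_force: [-0.5, -0.4, 0.0]
opening: -0.001
grasp_force: 0.0
```

>>> step_arm:
  moves:
    - {"tx":-0.5,"ty":0,"tz":0.4,"ax":0,"ay":0,"az":0}
    - {"tx":-0.5,"ty":0,"tz":0.45,"ax":0,"ay":0,"az":0}
    - {"tx":-0.5,"ty":0,"tz":0.55,"ax":0,"ay":0,"az":0}
    - {"tx":0,"ty":0,"tz":0,"ax":0,"ay":0,"az":0}

```text
clock: 56.88
eef_pos: [536.9, -210.0, 109.0]
tcp_rot: [-3.141, 0.004, 0.127]
contact_force: [0.2, 1.1, -0.7]
opening: 0.001
grasp_force: 0.0
```

```bash
python3 shot.py scene c9.png 180 380 180 330
```

```text
t 56.92 pos [ 538.1 -210.3  109.9] rot [-3.141e+00  2.000e-03  1.270e-01] open 0.0 gf 0.0 F [0.6 0.3 0.7]
shift [-20.27 -11.07   4.45] turn [-0.     0.002  0.001]
cover n 7072 u -66.0 74.0 z [ 62.7  88.7 121. ] fit -28.9
```

>>> step_arm:
  moves:
    - {"tx":-0.4,"ty":0,"tz":0.4,"ax":0,"ay":0,"az":0}
    - {"tx":-0.4,"ty":0,"tz":0.4,"ax":0,"ay":0,"az":0}
    - {"tx":-0.3,"ty":0,"tz":0.4,"ax":0,"ay":0,"az":0}
    - {"tx":-0.2,"ty":0,"tz":0.3,"ax":0,"ay":0,"az":0}
    - {"tx":-0.1,"ty":0,"tz":0.2,"ax":0,"ay":0,"az":0}

```text
clock: 57.55
eef_pos: [504.0, -214.9, 67.7]
tcp_rot: [3.141, 0.001, 0.127]
contact_force: [0.9, 0.6, 1.3]
opening: -0.0
grasp_force: 0.4
```

>>> step_arm:
  moves:
    - {"tx":0,"ty":0,"tz":0.1,"ax":0,"ay":0,"az":0}
    - {"tx":0,"ty":0,"tz":0,"ax":0,"ay":0,"az":0}

```text
clock: 57.8
eef_pos: [504.6, -214.9, 65.7]
tcp_rot: [3.141, 0.001, 0.128]
contact_force: [0.3, 0.5, 0.5]
opening: -0.003
grasp_force: 0.0
```

```bash
python3 shot.py scene c9.png 180 380 180 330
```

```text
t 57.85 pos [ 504.8 -214.9   65.8] rot [3.141 0.    0.128] open 0.002 gf 0.0 F [-0.2  0.2  0.2]
shift [-18.93 -11.1    2.63] turn [0.001 0.    0.001]
cover n 6608 u -113.0 72.0 z [59.  62.6 66.1] fit -2.3
```

Nearly shut (≈2°). Press down gently.

>>> step_arm:
  moves:
    - {"tx":-0.2,"ty":0,"tz":0.1,"ax":0,"ay":0,"az":0}
    - {"tx":0,"ty":0,"tz":0.08,"ax":0,"ay":0,"az":0}
    - {"tx":0,"ty":0,"tz":0,"ax":0,"ay":0,"az":0}

```text
clock: 58.22
eef_pos: [499.4, -215.5, 61.2]
tcp_rot: [3.141, 0.001, 0.127]
contact_force: [0.4, 0.1, -0.3]
opening: 0.002
grasp_force: 0.0
```

>>> step_arm:
  moves:
    - {"tx":0,"ty":0,"tz":0.06,"ax":0,"ay":0,"az":0}
    - {"tx":0,"ty":0,"tz":0,"ax":0,"ay":0,"az":0}

```text
clock: 58.48
eef_pos: [499.6, -215.6, 60.9]
tcp_rot: [3.141, 0.001, 0.128]
contact_force: [-4.6, 1.7, 15.0]
opening: 0.002
grasp_force: 7.7
```

```bash
python3 shot.py scene c9.png 180 380 180 330
```

```text
t 58.52 pos [ 499.6 -215.6   60.8] rot [3.141e+00 1.000e-03 1.280e-01] open 0.002 gf 7.7 F [-4.7  0.9 16.3]
shift [-18.72 -11.1    2.44] turn [0.001 0.    0.001]
cover n 6563 u -111.0 72.0 z [57.7 60.2 62.8] fit -0.1
```

>>> step_arm:
  moves:
    - {"tx":0,"ty":0,"tz":0.04,"ax":0,"ay":0,"az":0}
    - {"tx":0,"ty":0,"tz":0,"ax":0,"ay":0,"az":0}
    - {"tx":0,"ty":0,"tz":-0.6,"ax":0,"ay":0,"az":0}
    - {"tx":0,"ty":0,"tz":-1,"ax":0,"ay":0,"az":0}
    - {"tx":0,"ty":0,"tz":-1,"ax":0,"ay":0,"az":0}

```text
clock: 59.15
eef_pos: [499.6, -215.5, 124.6]
tcp_rot: [3.141, 0.001, 0.127]
contact_force: [0.8, -0.2, 0.2]
opening: -0.001
grasp_force: 0.0
```

>>> step_arm:
  moves:
    - {"tx":0,"ty":0,"tz":-1,"ax":0,"ay":0,"az":0.06}
    - {"tx":0,"ty":0,"tz":0,"ax":0,"ay":0,"az":0.06}
    - {"tx":0,"ty":0,"tz":0,"ax":0,"ay":0,"az":0}

```text
clock: 59.52
eef_pos: [499.8, -215.5, 149.2]
tcp_rot: [3.14, -0.0, -0.06]
contact_force: [-0.3, -0.2, -0.7]
opening: -0.0
grasp_force: 0.0
```

```bash
python3 grd.py;python3 - <<'E'
from h import *
go((520.5,412,150),-.06)
E
```

```text
scene 222 [ 92.8 103.2 106.2] [520.5 374.4] [16.3 71.1] 87.1
top 157 [ 93.2 103.9 107.8] [517.  375.5] [14.2 67.8] 87.3
t 59.62 pos [ 499.5 -215.4  148.6] rot [ 3.141e+00  1.000e-03 -5.900e-02] open -0.004 gf 0.0 F [-0.7  0.2  0.1]
shift [-20.45  -7.43   5.95] turn [0.    0.    0.001]
t 59.62 pos [ 499.5 -215.4  148.6] rot [ 3.141e+00  1.000e-03 -5.900e-02] open -0.004 gf 0.0 F [-0.7  0.2  0.1]
shift [ -0.63 -25.1   -0.07] turn [0.    0.    0.001]
after turn: [ -0.66 -25.1   -0.06]
```

>>> step_arm:
  moves:
    - {"tx":-0.1,"ty":-1,"tz":0,"ax":0,"ay":0,"az":0}
    - {"tx":-0.1,"ty":-1,"tz":0,"ax":0,"ay":0,"az":0}
    - {"tx":-0.1,"ty":-1,"tz":0,"ax":0,"ay":0,"az":0}
    - {"tx":-0.1,"ty":-1,"tz":0,"ax":0,"ay":0,"az":0}
    - {"tx":-0.1,"ty":-1,"tz":0,"ax":0,"ay":0,"az":0}

```text
clock: 60.25
eef_pos: [494.4, -89.1, 148.3]
tcp_rot: [3.141, 0.001, -0.059]
contact_force: [0.8, 0.3, 0.2]
opening: 0.001
grasp_force: 0.0
```

>>> step_arm:
  moves:
    - {"tx":-0.1,"ty":-1,"tz":0,"ax":0,"ay":0,"az":0}
    - {"tx":0,"ty":-1,"tz":0,"ax":0,"ay":0,"az":0}
    - {"tx":0,"ty":-1,"tz":0,"ax":0,"ay":0,"az":0}
    - {"tx":0,"ty":-1,"tz":0,"ax":0,"ay":0,"az":0}
    - {"tx":0,"ty":-1,"tz":0,"ax":0,"ay":0,"az":0}

```text
clock: 60.88
eef_pos: [499.6, 35.8, 148.1]
tcp_rot: [3.141, 0.001, -0.059]
contact_force: [0.7, -0.9, -0.2]
opening: -0.004
grasp_force: 0.0
```

>>> step_arm:
  moves:
    - {"tx":0,"ty":-1,"tz":0,"ax":0,"ay":0,"az":0}
    - {"tx":0,"ty":-1,"tz":0,"ax":0,"ay":0,"az":0}
    - {"tx":0,"ty":-1,"tz":0,"ax":0,"ay":0,"az":0}
    - {"tx":0,"ty":-1,"tz":0,"ax":0,"ay":0,"az":0}
    - {"tx":0,"ty":-1,"tz":0,"ax":0,"ay":0,"az":0}

```text
clock: 61.5
eef_pos: [507.2, 160.5, 148.0]
tcp_rot: [3.14, 0.001, -0.059]
contact_force: [-0.4, 0.5, -0.2]
opening: -0.001
grasp_force: 0.0
```

>>> step_arm:
  moves:
    - {"tx":0,"ty":-1,"tz":0,"ax":0,"ay":0,"az":0}
    - {"tx":0,"ty":-1,"tz":0,"ax":0,"ay":0,"az":0}
    - {"tx":0,"ty":-1,"tz":0,"ax":0,"ay":0,"az":0}
    - {"tx":0,"ty":-1,"tz":0,"ax":0,"ay":0,"az":0}
    - {"tx":0,"ty":-1,"tz":0,"ax":0,"ay":0,"az":0}

```text
clock: 62.12
eef_pos: [514.9, 285.4, 147.9]
tcp_rot: [3.14, 0.001, -0.06]
contact_force: [1.6, -0.3, -0.3]
opening: -0.004
grasp_force: 0.0
```

>>> step_arm:
  moves:
    - {"tx":0,"ty":-1,"tz":0,"ax":0,"ay":0,"az":0}
    - {"tx":0,"ty":-1,"tz":0,"ax":0,"ay":0,"az":0}
    - {"tx":0,"ty":-1,"tz":0,"ax":0,"ay":0,"az":0}
    - {"tx":0,"ty":-1,"tz":0,"ax":0,"ay":0,"az":0}
    - {"tx":0,"ty":-1,"tz":0,"ax":0,"ay":0,"az":0}

```text
clock: 62.75
eef_pos: [522.8, 411.0, 148.2]
tcp_rot: [3.141, 0.0, -0.061]
contact_force: [-0.0, 0.0, 0.5]
opening: 0.0
grasp_force: 0.0
```

```bash
python3 - <<'E'
from h import *
go((520.5,412,88),-.06)
E
```

```text
t 62.75 pos [522.8 411.  148.2] rot [ 3.141  0.    -0.061] open 0.0 gf 0.0 F [-0.   0.   0.5]
shift [-0.09 -0.04  2.41] turn [ 0.001  0.    -0.001]
after turn: [-0.09 -0.04  2.41]
```

>>> step_arm:
  moves:
    - {"tx":0,"ty":0,"tz":1,"ax":0,"ay":0,"az":0}
    - {"tx":0,"ty":0,"tz":0.9,"ax":0,"ay":0,"az":0}
    - {"tx":0,"ty":0,"tz":0.5,"ax":0,"ay":0,"az":0}
    - {"tx":0,"ty":0.3,"tz":0,"ax":0,"ay":0,"az":0}
    - {"tx":0,"ty":0.4,"tz":0,"ax":0,"ay":0,"az":0}

```text
clock: 63.38
eef_pos: [522.0, 391.9, 89.0]
tcp_rot: [-3.142, -0.0, -0.061]
contact_force: [0.4, 1.5, -1.2]
opening: 0.002
grasp_force: 0.9
```

>>> step_arm:
  moves:
    - {"tx":0,"ty":0.5,"tz":0,"ax":0,"ay":0,"az":0}
    - {"tx":0,"ty":0.7,"tz":0,"ax":0,"ay":0,"az":0}
    - {"tx":0,"ty":0.7,"tz":0,"ax":0,"ay":0,"az":0}
    - {"tx":0,"ty":0.7,"tz":0,"ax":0,"ay":0,"az":0}
    - {"tx":0,"ty":0.7,"tz":0,"ax":0,"ay":0,"az":0}

```text
clock: 64.0
eef_pos: [516.7, 308.1, 88.5]
tcp_rot: [3.141, -0.0, -0.061]
contact_force: [1.4, 2.1, 0.7]
opening: 0.002
grasp_force: 1.0
```

>>> step_arm:
  moves:
    - {"tx":0,"ty":0.7,"tz":0,"ax":0,"ay":0,"az":0}
    - {"tx":0,"ty":0.7,"tz":0,"ax":0,"ay":0,"az":0}
    - {"tx":0,"ty":0.7,"tz":0,"ax":0,"ay":0,"az":0}
    - {"tx":0,"ty":0.7,"tz":0,"ax":0,"ay":0,"az":0}
    - {"tx":0,"ty":0.7,"tz":0,"ax":0,"ay":0,"az":0}

```text
clock: 64.62
eef_pos: [511.2, 220.9, 88.3]
tcp_rot: [3.141, 0.0, -0.061]
contact_force: [1.6, 2.0, 0.3]
opening: -0.001
grasp_force: 1.0
```

>>> step_arm:
  moves:
    - {"tx":0,"ty":0.6,"tz":0,"ax":0,"ay":0,"az":0}
    - {"tx":0,"ty":0.5,"tz":0,"ax":0,"ay":0,"az":0}
    - {"tx":0,"ty":0.4,"tz":0,"ax":0,"ay":0,"az":0}
    - {"tx":0,"ty":0,"tz":0,"ax":0,"ay":0,"az":0}

```text
clock: 65.12
eef_pos: [508.5, 183.8, 88.2]
tcp_rot: [3.14, 0.001, -0.062]
contact_force: [-0.4, 0.1, 0.0]
opening: -0.003
grasp_force: 0.0
```

```bash
python3 grd.py
```

```text
scene 276 [ 92.9 103.5 106.4] [508.7 161.5] [17.1 69.4] 86.6
top 60 [ 93.3 103.3 108.7] [505.6 161.2] [12.4 68.9] 85.9
t 65.22 pos [508.7 184.5  88.3] rot [ 3.14e+00  1.00e-03 -6.10e-02] open -0.0 gf 0.0 F [-0.1  0.4  0.5]
shift [-19.86   8.61   3.56] turn [ 0.001  0.001 -0.001]
```

>>> step_arm:
  moves:
    - {"tx":0,"ty":0.4,"tz":0,"ax":0,"ay":0,"az":0}
    - {"tx":0,"ty":0.3,"tz":0,"ax":0,"ay":0,"az":0}
    - {"tx":0,"ty":0.2,"tz":0,"ax":0,"ay":0,"az":0}
    - {"tx":0,"ty":0.08,"tz":0,"ax":0,"ay":0,"az":0}
    - {"tx":0,"ty":0,"tz":0,"ax":0,"ay":0,"az":0}

```text
clock: 65.85
eef_pos: [507.3, 159.9, 88.4]
tcp_rot: [3.14, 0.001, -0.061]
contact_force: [-0.3, -0.0, -0.4]
opening: 0.001
grasp_force: 0.0
```

>>> step_arm:
  moves:
    - {"tx":0,"ty":0.08,"tz":0,"ax":0,"ay":0,"az":0}
    - {"tx":0,"ty":0,"tz":0,"ax":0,"ay":0,"az":0}

```text
clock: 66.1
eef_pos: [507.2, 158.1, 88.4]
tcp_rot: [3.141, 0.001, -0.061]
contact_force: [0.2, 0.6, 0.4]
opening: 0.003
grasp_force: 0.1
```

```bash
python3 grd.py
```

```text
scene 269 [ 93.6 103.9 106.8] [505.9 136. ] [14.6 71.1] 85.3
top 44 [ 92.8 100.7 106.4] [503.5 134.5] [67.3 12.1] 1.4
t 66.2 pos [507.3 158.2  88.4] rot [ 3.14e+00  1.00e-03 -6.10e-02] open -0.001 gf 0.0 F [-0.3  0.6 -0.9]
shift [-19.87   7.54   3.56] turn [ 0.001  0.    -0.001]
```

>>> step_arm:
  moves:
    - {"tx":0,"ty":0.08,"tz":0,"ax":0,"ay":0,"az":0}
    - {"tx":0,"ty":0,"tz":0,"ax":0,"ay":0,"az":0}

```text
clock: 66.45
eef_pos: [507.3, 157.3, 88.5]
tcp_rot: [-3.141, 0.0, -0.062]
contact_force: [-2.0, 7.6, -1.5]
opening: 0.002
grasp_force: 4.0
```

>>> step_arm:
  moves:
    - {"tx":0,"ty":0.06,"tz":0,"ax":0,"ay":0,"az":0}
    - {"tx":0,"ty":0,"tz":0,"ax":0,"ay":0,"az":0}

```text
clock: 66.7
eef_pos: [507.3, 157.1, 88.5]
tcp_rot: [-3.139, -0.0, -0.062]
contact_force: [-1.4, 15.9, -3.5]
opening: -0.001
grasp_force: 8.0
```

Guard is against its shut stop. Back off and check everything.

>>> step_arm:
  moves:
    - {"tx":0,"ty":-0.4,"tz":0,"ax":0,"ay":0,"az":0}
    - {"tx":0,"ty":0,"tz":-1,"ax":0,"ay":0,"az":0}
    - {"tx":0,"ty":0,"tz":-1,"ax":0,"ay":0,"az":0}
    - {"tx":0,"ty":0,"tz":-1,"ax":0,"ay":0,"az":0}
    - {"tx":-1,"ty":0,"tz":-1,"ax":0,"ay":0,"az":0}

```text
clock: 67.32
eef_pos: [483.9, 166.3, 189.4]
tcp_rot: [3.141, -0.001, -0.061]
contact_force: [-0.5, 0.9, -1.2]
opening: 0.0
grasp_force: 0.0
```

>>> step_arm:
  moves:
    - {"tx":-1,"ty":0,"tz":0,"ax":0,"ay":0,"az":0}
    - {"tx":-1,"ty":0,"tz":0,"ax":0,"ay":0,"az":0}
    - {"tx":-1,"ty":0,"tz":0,"ax":0,"ay":0,"az":0}
    - {"tx":-1,"ty":0,"tz":0,"ax":0,"ay":0,"az":0}
    - {"tx":0,"ty":0,"tz":0,"ax":0,"ay":0,"az":0}

```text
clock: 67.95
eef_pos: [381.8, 172.2, 188.5]
tcp_rot: [3.14, 0.001, -0.06]
contact_force: [1.2, -0.1, -0.5]
opening: -0.007
grasp_force: 0.0
```

```bash
python3 grd.py; python3 shot.py top t10.png 0 640 0 480; python3 shot.py scene s10.png 0 640 0 480; python3 - <<'E'
from h import *
a=cv2.imread('pics/s10.png');b=cv2.imread('pics/t10.png')
cv2.imwrite('pics/f.png',np.hstack([cv2.resize(x,(400,300)) for x in(a,b)]))
p,d=grab('scene');C=cloud('scene',d);P=C[masks(p)['red']&(d>0)];P=P[(P[:,0]>350)&(abs(P[:,1])<60)&(P[:,2]<45)];T=P[P[:,2]>20];print('handle',np.percentile(T[:,2],[10,50,90]).round(1),*rect(T[:,:2]))
E
```

```text
scene 268 [ 93.8 103.6 106.6] [506.3 135.7] [16.5 70.9] 88.1
top 70 [ 92.5 101.1 107.2] [503.6 136.1] [13.  68.7] 87.0
t 68.05 pos [383.9 172.6 188.8] rot [ 3.141e+00 -1.000e-03 -6.000e-02] open -0.0 gf 0.0 F [-0.1  0.1 -0.3]
shift [-14.92   7.81   7.54] turn [ 0.    -0.001 -0.   ]
t 68.1 pos [384.1 172.6 188.8] rot [ 3.141e+00 -1.000e-03 -6.100e-02] open -0.002 gf 0.0 F [0.6 0.3 0.1]
shift [-14.92   7.82   7.54] turn [ 0.    -0.    -0.119]
cover n 7115 u -71.0 70.0 z [57.2 61.  64.8] fit 0.1
t 68.15 pos [384.1 172.6 188.7] rot [ 3.141e+00 -1.000e-03 -6.100e-02] open -0.001 gf 0.0 F [0.6 0.6 0.5]
shift [-14.92   7.82   7.54] turn [ 0.    -0.    -0.119]
cover n 6840 u -111.0 72.0 z [57.6 60.2 62.8] fit 0.7
handle [24.3 27.8 29.9] [450.3   1.2] [ 22.7 110.3] 82.9
```

View pics/s10.png

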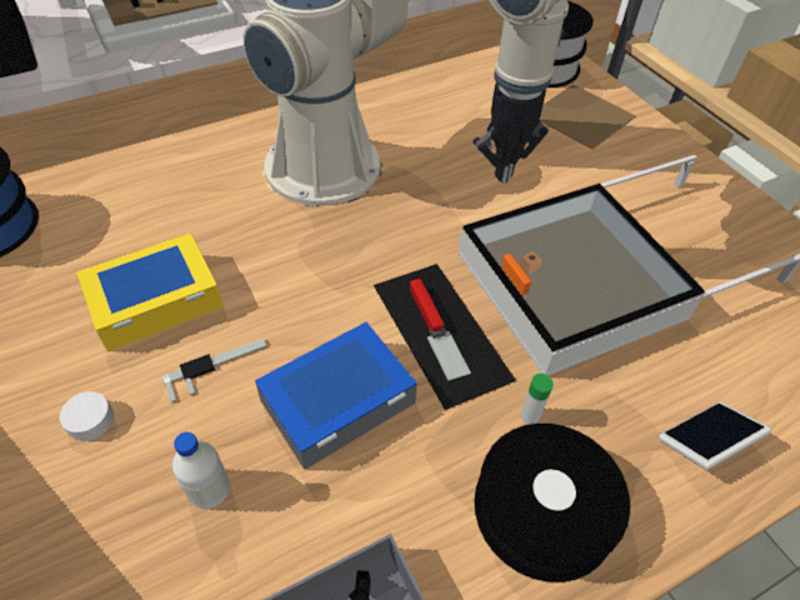

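The final view shows the cover shut (335,385), the guard shut with the cube inside (532,260), the scraper flat on its mat (435,325), no clips outside, and the bystanders unmoved.

```bash
python3 -c "
from rig import workorder
print(workorder.sign_off())"
```

```text
the job is handed in; nothing more can be done
None
```

The job is handed in after about 68 s: three clips were on the plate and all three went into the case. The cover and guard are shut, the scraper lies flat on its mat and the orange test print is still on the plate. I only saw one clip standing inside before shutting the cover; for the other two I relied on the steady grip up to release and on none showing outside the case.

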